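# Fetch the setting ring from behind the engine parts

## Robot

A 6-joint arm with a two-finger parallel gripper is mounted at the origin on the work surface. World frame = base frame: x ahead of the robot, y to its left, z up, the work surface at z = 0. Lengths are in mm, angles in rad, forces in N, time in s.
With the tool pointing down it reaches from about 350 to 875 mm from the base axis. Payload 4.2 kg.
Tool frame: the origin (TCP) lies midway between the tips of the shut fingers; the grasp point (between the pads) lies 19 mm behind it; z points along the fingers, y is the line along which they close (so a half turn about z gives the same grasp; the last joint's range is limited). The gripper opens to 85 mm and grips with 20 to 120 N. Pads are 22 mm wide; open, the fingers measure 114 mm over their backs; the gripper's body (76 mm by 85 mm) begins 54 mm behind the grasp point. The pads swing forward as they close: fully open they stand 13 mm farther back than shut.
Start: joints at [-1.039, 0.385, 0.008, 0, -1.194, -0.259], TCP at [168.41, -601.862, 231.312] pointing down, gripper open.
Joint ranges: [-3.14, 3.14], [-1.21, 2.06], [-1.07, 1.41], [-3.16, 2.05], [-2.99, -0.16], [-3.1, 3.1]. Speed limits (rad/s): [2.79, 2.79, 3.14, 3.14, 3.14, 3.14].

## Interface

Orientations are given as a unit quaternion [x, y, z, w].
In Python, from bench import arm, eyes, nets gives the robot as it stands.
- The arm moves only by the tool apply_moves, never from a script. Its arguments are lists of equal length, an entry for each row: "delta_rot": the turn, a rotation vector about the tool's x, y, z as a fraction of full scale, a list of three; "xyz": the shift along the tool's x, y, z as a fraction of full scale, a list of three; "hand": the gripper command: -1 is fully open, 1 is shut, values between are in proportion. In form: {"delta_rot": [[ax, ay, az], ...], "xyz": [[dx, dy, dz], ...], "hand": [hand, ...]}. A call has 1 to 20 rows; each row shifts and turns the commanded pose from where the row before left it, along the tool's axes as they then stand; what a row does not reach is not made up. Full scale, the value 1, is 0.025 m for a shift and 6 degrees for a turn. A row lasts 1/12 s, in which the tool goes at most 41.7 mm and 7.16 degrees, less where a joint would pass 70% of its speed; a pose out of reach is approached as far as the arm can. A call with a number of a shift or a turn outside -1 to 1 is refused whole. A call with a gripper value outside its range is refused whole. The fingers move at their own pace and stop on an object; the grip force is fixed at half the most. Time passes only in rows, so rows that do not move let the fingers close. It gives the time, the measured TCP pose, the force, the opening and the grip force at its end, in the units of the state.
- arm.read_state(): the state, without advancing time (a new reading comes with each control period).
- eyes.get_image(name): name is "scene" or "top" or "wrist"; returns a dict with "frame" (480x640x3 uint8, red, green, blue), "range_z" (480x640 float32, mm along the optical axis (not along the pixel's ray), 0 where there is no reading), "camera_matrix" (3x3 intrinsics, pixels), "R" (3x3) and "t" (3): a world point X has camera coordinates R X + t; the wrist camera has in their place "hand_eye" (4x4, takes a point from camera to tool coordinates, whose origin is the TCP and whose axes are the flange's). Camera axes: x right, y down, z forward; pixel columns grow to the right and rows downward; lengths in mm; the calibration is good to about 2 mm. A picture is of the moment at which its call begins: read the wrist's pose just before it.
- arm.job_done(): hands the job in; it is judged then, once.
Trained networks look in a picture, given as the dict that the camera call returned (one of the last four; its "shot" number tells which), for a name from the list of things; names that differ only in an ending like _2 or _b are one class to them, and where a whole thing is asked for, a point or a joint stands for the part that bears it (a point fixed in the world has none). Each returns a list of dicts, best first, with "score" (0 to 1); they miss things now and then, are a little off and sometimes report something else, mostly with a low value. They report only what shows in the picture. A call takes as long as a camera call.
- nets.look_for(name, picture): "bbox" ([left, top, right, bottom] in pixels, round what is visible of it).
- nets.masks_of(name, picture): "region" (480x640 bool, what is visible of it) and "bbox" ([left, top, right, bottom] in pixels, round what is visible of it).
The state is a dict: "clock": time; "joints": joint angles; "joint_vel": joint speeds; "joint_efforts": joint torques, N m; "position": TCP position; "ee_rot": TCP orientation; "contact_force": force on the tool from outside, world axes, zero at the start; "wrist_torque": the same for the moment, N m; "gripper_width": finger opening in mm; "grasp_force": force on a finger pad.
Only numpy, scipy, OpenCV 4.12 (cv2) and the standard library are available. Lean on these libraries where they do the work, as an engineer would, in place of code of your own. Each camera call takes 0.05 s, during which the arm holds its last target. There are 200 camera calls.

## Task

The thick steel setting ring stands at the back of the grey parts tray, hemmed in by the piston, the cylinder sleeve and the V-block. First clear all three onto the black rubber mat, then set the ring down flat in the middle of the round aluminium stand, and only then put each of the three back in the middle of its own cork pad in the tray (piston on the round one, sleeve on the square one, V-block on the oblong one, squared up with it). Keep everything upright and let go of it all at the end.

Things in the scene. Friction and masses are not known exactly. Their poses are not given: they have to be found in the camera images.
- ring_mid (a point): Setting ring: thick-walled bright steel ring lying flat, outer diameter 56 mm, bore 30 mm, height 30 mm, about 0.35 kg. It starts on the tray floor near the back wall, with one of the other parts close on its left, one close on its right and one in front. The point is its centre, half-way up (15 mm above its underside). z points up. 
- piston_mid (a point): Piston: solid aluminium, diameter 58 mm, height 56 mm, flat closed crown up, narrow ring grooves round its upper third, about 0.16 kg. At the start it stands in the middle of the round pad. The point is its centre, 28 mm above its underside. z points up. 
- sleeve_mid (a point): Cylinder sleeve: upright tube of dark steel open at both ends, outer diameter 54 mm, wall 4.5 mm, height 72 mm, about 0.3 kg. At the start it stands in the middle of the square pad. The point is its centre, 36 mm above its underside. z points up. 
- vblock_mid (a point): V-block: bright steel, 42 mm (its x) by 56 mm (its y), 46 mm high, about 0.55 kg, with a V groove 14 mm deep along y in its top; the two faces that look along x are plain, good to grip. It starts in the middle of the oblong pad, its x along the pad's x. The point is its centre, 23 mm above its underside. z points up. Turned by half a turn it is the same.
- pad_round: One of three fixed pads of thin brown cork, 2 mm thick, lying on the tray floor (top 5 mm above the bench); which pad lies at the left, right or front varies. Origin: centre of its underside; axes parallel to the tray's. This one is a disc of diameter 72 mm: the piston's place.
- pad_square: One of three fixed pads of thin brown cork, 2 mm thick, lying on the tray floor (top 5 mm above the bench); which pad lies at the left, right or front varies. Origin: centre of its underside; axes parallel to the tray's. This one is 66 by 66 mm: the sleeve's place.
- pad_oblong: One of three fixed pads of thin brown cork, 2 mm thick, lying on the tray floor (top 5 mm above the bench); which pad lies at the left, right or front varies. Origin: centre of its underside; axes parallel to the tray's. This one is 52 mm (its x) by 68 mm (its y): the V-block's place.
- mat: Fixed flat mat of black rubber, 280 mm (its x) by 130 mm (its y), 3 mm thick, empty, beside the tray on one side or the other. Side area big enough for the three parts in a row along its x. Origin: centre of its underside.
- stand: Fixed round aluminium stand, an empty disc 16 mm high with a flat top of diameter 82 mm (foot 88 mm), on the other side of the tray. Origin: centre of its underside, so its top is 16 mm above it.
- tray: Fixed grey steel tray, floor 3 mm thick; its x points to the back, away from the robot. In its x, y (mm): back wall x = 86, 45 mm high; side walls y = +-125, 30 high; front lip x = -106, 10 high; the pads are centred at (20, 66), (20, -66), (-55, 0), the ring starts at (45, 0). Origin on the underside. A loose pin and a small bearing, under 17 mm high, lie in its front corners.

How it is judged:
By the outcome, as a careful person would: the job done as asked, in the order asked, and still so for the second after the job is handed in, with the robot touching nothing.
It also fails if it takes over 138 s, if anything falls off the work surface, if the arm or the gripper's body presses on something with over 40 N, if the wrist force passes 120 N, or if a joint passes its speed limit or range.

## Working session

There is one attempt and no reset: what is moved stays moved. The work goes in short steps, Python scripts to look and compute and a tool call to move; the robot and the scene stay as the last step left them, time stands still between calls to the robot, and variables do not carry over. Pictures are saved under pics/ and viewed, at most 14 in all, crops included, and the job is handed in when it is done.

Besides the shell and the picture viewer there is one more tool, called after ">>>" by a JSON object that holds its "method" and its "body", one argument or row to a line. apply_moves: Moves the arm, as the interface text tells. Its arguments: {"type":"object","properties":{"delta_rot":{"type":"array"},"xyz":{"type":"array"},"hand":{"type":"array"}},"required":["delta_rot","xyz","hand"]}

```bash
mkdir -p pics; cat > h.py <<'E'
import numpy as np, cv2
from bench import arm, eyes, nets
def world(p, d=None):
    K=p["camera_matrix"]; z=p["range_z"]; v,u=np.mgrid[0:480,0:640]
    c=np.stack([(u-K[0,2])/K[0,0]*z,(v-K[1,2])/K[1,1]*z,z],-1)
    if "R" in p: return (c-p["t"])@p["R"]
    from scipy.spatial.transform import Rotation as R
    s=d; T=np.array(p["hand_eye"]); c=c@T[:3,:3].T+T[:3,3]
    return c@R.from_quat(s["ee_rot"]).as_matrix().T+np.array(s["position"])
def save(p,n): cv2.imwrite("pics/"+n,p["frame"][...,::-1])
E
python3 - <<'E'
from h import *
s=arm.read_state();print(s)
for c in ["top","scene"]:
    p=eyes.get_image(c);save(p,c+"0.png");W=world(p)
    print(c, -np.array(p["R"]).T@p["t"])
    for n in ["ring_mid","piston_mid","sleeve_mid","vblock_mid","pad_round","pad_square","pad_oblong","mat","stand","tray"]:
        r=nets.masks_of(n,p)[:2]
        for q in r:
            m=q["region"]&(p["range_z"]>0)
            if m.sum()==0: continue
            w=W[m]; zt=np.percentile(w[:,2],95); t=w[w[:,2]>zt-4]
            (cx,cy),sz,a=cv2.minAreaRect(t[:,:2].astype(np.float32))
            print(n,round(q["score"],2),[int(x) for x in q["bbox"]],"top z %.1f c %.1f %.1f"%(zt,cx,cy),np.round(sz,1),round(a,1))
E
```

```text
{'clock': 0.0, 'joints': array([-1.03943065e+00,  3.85561751e-01,  6.60797481e-03, -5.15023089e-04,
       -1.19397999e+00, -2.58598824e-01]), 'joint_vel': array([-6.26938351e-05,  4.48509368e-04, -2.37317446e-04, -1.86763744e-03,
       -1.31578928e-03, -8.04370379e-05]), 'joint_efforts': array([-3.98470847e-04, -3.92286837e+01,  1.88399130e+01,  4.18635160e+00,
       -4.74380751e-03,  1.94896600e-06]), 'position': array([ 168.23549638, -601.32066103,  230.20907609]), 'ee_rot': array([-1.35866811e-01,  9.90726506e-01,  1.07852877e-03, -1.90319663e-04]), 'contact_force': array([ 0.09478702, -0.26542004,  0.20282977]), 'wrist_torque': array([-0.01153744,  0.0307332 ,  0.00523328]), 'grasp_force': 0.0, 'gripper_width': 85.42988049069011}
top [449.9149446   -0.95028351 833.99754678]
ring_mid 0.87 [314, 185, 351, 223] top z 35.2 c 598.0 -5.5 [54.2 53.6] 62.2
piston_mid 0.72 [349, 199, 391, 237] top z 63.1 c 571.1 -70.0 [55.6 56.2] 88.5
sleeve_mid 0.75 [314, 246, 349, 284] top z 78.7 c 496.9 -3.0 [50.9 52.5] 89.9
vblock_mid 0.89 [274, 202, 311, 235] top z 52.3 c 573.1 60.3 [55.3 42.6] 89
[... 881 characters left out ...]
58.2 [55.7 44.9] 88.3
pad_round 0.49 [274, 252, 308, 274] top z 10.5 c 589.3 -68.7 [36.3 67.9] 17.8
pad_round 0.25 [450, 230, 491, 267] top z 18.7 c 461.9 293.5 [81.1 80.8] 11.6
pad_square 0.63 [314, 226, 352, 249] top z 8.4 c 511.4 -4.7 [86.5 68.7] 1.7
pad_square 0.21 [335, 269, 373, 286] top z 7.3 c 591.1 66.8 [38.4 75.5] 29.9
pad_oblong 0.68 [335, 262, 373, 285] top z 9.3 c 577.6 58.8 [68.6 50.6] 89.6
mat 0.75 [272, 246, 310, 272] top z 7.6 c 583.3 -68.6 [47.6 70.1] 22.4
mat 0.71 [150, 153, 256, 259] top z 5.9 c 477.3 -307.8 [131.4 281.8] 86.4
stand 0.76 [451, 233, 490, 268] top z 18.8 c 461.5 293.6 [80.1 81.6] 15.8
tray 0.96 [252, 199, 394, 309] top z 41.0 c 595.0 -7.8 [254.4  98.8] 88.6
```

View pics/top0.png

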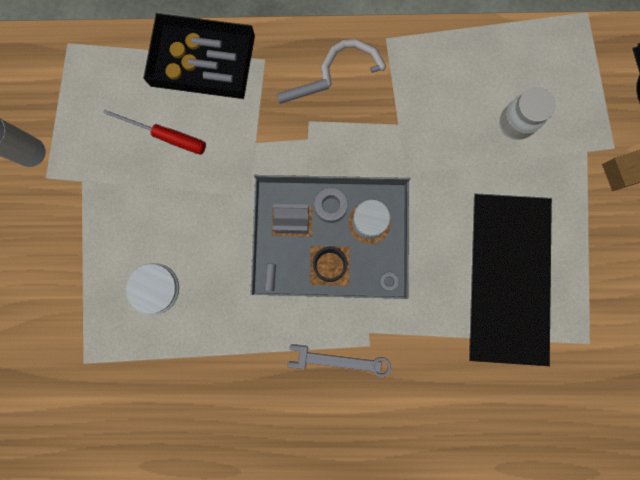

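View pics/scene0.png

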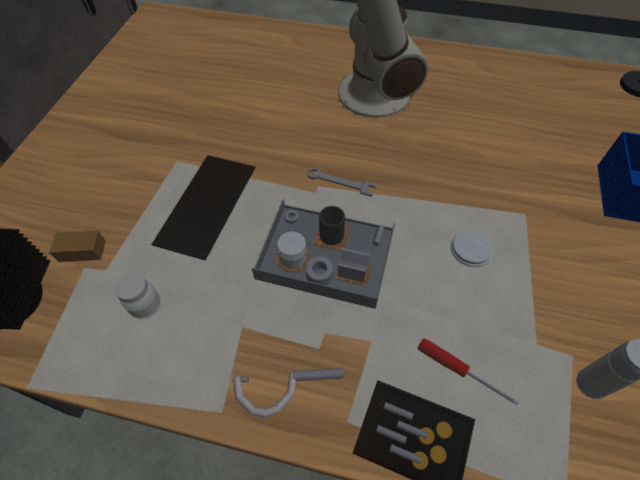

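Top view: ring at (331,205), piston (371,219), sleeve (330,265), V-block (291,218), stand (152,288), mat (511,280). The scene view agrees; a jar stands beyond the far end of the mat. I'll line the tool up with the tray and go over it.

>>> {"method": "apply_moves", "body": {
  "delta_rot": [
    [0,0,0.917],
    [0,0,0.917],
    [0,0,0.917],
    [0,0,0],
    [0,0,0],
    [0,0,0],
    [0,0,0],
    [0,0,0],
    [0,0,0],
    [0,0,0],
    [0,0,0],
    [0,0,0],
    [0,0,0],
    [0,0,0],
    [0,0,0],
    [0,0,0],
    [0,0,0],
    [0,0,0],
    [0,0,0],
    [0,0,0]
  ],
  "xyz": [
    [0,0,0],
    [0,0,0],
    [0,0,0],
    [-0.48,0.89,0],
    [-0.48,0.89,0],
    [-0.48,0.89,0],
    [-0.48,0.89,0],
    [-0.48,0.89,0],
    [-0.48,0.89,0],
    [-0.48,0.89,0],
    [-0.48,0.89,0],
    [-0.48,0.89,0],
    [-0.48,0.89,0],
    [-0.48,0.89,0],
    [-0.48,0.89,0],
    [-0.48,0.89,0],
    [-0.48,0.89,0],
    [-0.48,0.89,0],
    [-0.48,0.89,0],
    [-0.48,0.89,0]
  ],
  "hand": [-1,-1,-1,-1,-1,-1,-1,-1,-1,-1,-1,-1,-1,-1,-1,-1,-1,-1,-1,-1]
}}

```text
clock: 2.77
position: [378.6, -225.6, 231.6]
ee_rot: [0.008, 1.0, -0.0, 0.0]
contact_force: [1.0, -1.0, 0.3]
gripper_width: 85.3
grasp_force: 0.0
```

>>> {"method": "apply_moves", "body": {
  "delta_rot": [
    [0,0,0],
    [0,0,0],
    [0,0,0],
    [0,0,0],
    [0,0,0],
    [0,0,0],
    [0,0,0],
    [0,0,0],
    [0,0,0],
    [0,0,0],
    [0,0,0],
    [0,0,0],
    [0,0,0]
  ],
  "xyz": [
    [-0.48,0.89,0],
    [-0.48,0.89,0],
    [-0.48,0.89,0],
    [-0.48,0.89,0],
    [-0.48,0.89,0],
    [-0.48,0.89,0],
    [-0.48,0.89,0],
    [-0.48,0.89,0],
    [-0.48,0.89,0],
    [-0.48,0.89,0],
    [0,0,0],
    [0,0,0],
    [0,0,0]
  ],
  "hand": [-1,-1,-1,-1,-1,-1,-1,-1,-1,-1,-1,-1,-1]
}}

```text
clock: 3.85
position: [501.2, -6.3, 231.2]
ee_rot: [0.008, 1.0, -0.0, -0.0]
contact_force: [-0.5, 0.5, -0.6]
gripper_width: 85.1
grasp_force: 0.0
```

```bash
cat >> h.py <<'E'
from scipy.spatial.transform import Rotation as Rot
np.set_printoptions(suppress=True,precision=2)
def pose():
    s=arm.read_state(); M=Rot.from_quat(s["ee_rot"]).as_matrix(); y=M[:,1]
    return s,np.array(s["position"]),M,np.degrees(np.arctan2(-y[0],y[1]))
def to(x,y,z,yaw=None):
    """turn units about tool z, then shift units (after the turn) to TCP target"""
    s,p,M,a=pose(); u=0
    if yaw is not None:
        d=(yaw-a+90)%180-90; u=-d/6; M=M@Rot.from_rotvec([0,0,np.radians(-d)]).as_matrix()
    print("at",p,"yaw %.2f"%a,"turn %.3f"%u,"shift",M.T@(np.array([x,y,z])-p)/25)
def find(cam,names,sh=True,fn=None):
    s=arm.read_state(); p=eyes.get_image(cam); W=world(p,s)
    if fn: save(p,fn)
    for n in names:
        for q in nets.masks_of(n,p)[:2]:
            m=q["region"]&(p["range_z"]>0)
            if m.sum()<20: continue
            w=W[m]; zt=np.percentile(w[:,2],95); t=w[w[:,2]>zt-4]
            (cx,cy),sz,a=cv2.minAreaRect(t[:,:2].astype(np.float32))
            print(cam,n,round(q["score"],2),[int(x) for x in q["bbox"]],"top z %.1f c %.1f %.1f"%(zt,cx,cy),np.array(sz),round(a,1))
    return p,W
E
python3 - <<'E'
from h import *
s,p,M,a=pose();print(p,a,s["joints"],s["contact_force"])
find("wrist",["ring_mid","piston_mid","sleeve_mid","vblock_mid","pad_round","pad_square","pad_oblong"],fn="w1.png")
p=eyes.get_image("top")
W=world(p)
# tall stuff near mat
m=(W[...,2]>25)&(W[...,0]>300)&(W[...,0]<800)&(W[...,1]<-180)&(p["range_z"]>0)
n,l=cv2.connectedComponents(m.astype(np.uint8))
for i in range(1,n):
    w=W[l==i]
    if len(w)>30: print("tall",w.min(0),w.max(0))
m=(p["frame"].max(-1)<30)&(W[...,2]<12)&(W[...,1]<-200)&(W[...,1]>-400)&(W[...,0]<640)&(W[...,0]>300)
w=W[m]; print("mat",cv2.minAreaRect(w[:,:2].astype(np.float32)),np.median(w[:,2]))
m=(abs(W[...,2]-18)<5)&(abs(W[...,1]-293)<60)&(abs(W[...,0]-461)<60); w=W[m]; print("stand",cv2.minAreaRect(w[:,:2].astype(np.float32)),np.median(w[:,2]))
E
```

```text
[501.18  -6.28 231.17] -0.8646455051037293 [ 0.31  0.17 -0.29 -0.   -1.11 -1.9 ] [-0.47  0.47 -0.63]
wrist ring_mid 0.6 [293, 276, 356, 343] top z 34.0 c 598.6 -6.0 [54.05 55.01] 89.2
wrist piston_mid 0.75 [206, 247, 284, 334] top z 62.0 c 572.0 -70.3 [56.93 57.24] 67.3
wrist sleeve_mid 0.69 [358, 251, 435, 304] top z 6.3 c 575.1 60.4 [67.86 52.09] 88.8
wrist sleeve_mid 0.63 [287, 163, 364, 252] top z 77.5 c 497.7 -3.7 [52.75 53.25] 55.1
wrist vblock_mid 0.84 [363, 257, 440, 322] top z 51.6 c 574.5 60.0 [57.02 43.25] 89.6
wrist pad_round 0.6 [212, 238, 292, 302] top z 6.4 c 560.8 -66.8 [71.77 49.63] 68.1
wrist pad_square 0.58 [287, 158, 364, 234] top z 6.3 c 498.7 -3.0 [66.63 65.75] 88.3
wrist pad_square 0.56 [359, 250, 439, 305] top z 6.4 c 575.0 61.2 [69.66 52.35] 89.3
wrist pad_oblong 0.94 [357, 249, 439, 304] top z 6.3 c 574.9 60.6 [67.7  52.06] 89.2
tall [ 711.38 -355.84   25.02] [ 771.92 -294.86   89.12]
tall [ 622.47 -510.1    25.09] [ 682.21 -467.37   44.17]
mat ((475.370849609375, -305.5203857421875), (128.06951904296875, 275.8827819824219), 86.3711166381836) 2.7699416662386662
stand ((0.0, 0.0), (0.0, 0.0), 0.0) nan
  return _methods._mean(a, axis=axis, dtype=dtype,
  ret = ret.dtype.type(ret / rcount)
```

>>> {"method": "apply_moves", "body": {
  "delta_rot": [
    [0,0,0],
    [0,0,0],
    [0,0,0],
    [0,0,0],
    [0,0,0],
    [0,0,0],
    [0,0,0],
    [0,0,0],
    [0,0,0],
    [0,0,0],
    [0,0,0],
    [0,0,0],
    [0,0,0],
    [0,0,0],
    [0,0,0],
    [0,0,0],
    [0,0,0],
    [0,0,0]
  ],
  "xyz": [
    [0.12,0.11,0.8],
    [0,0,0.8],
    [0,0,0.8],
    [0,0,0.8],
    [0,0,0.8],
    [0,0,0.8],
    [0,0,0.8],
    [0,0,0.8],
    [0,0,0.8],
    [0,0,0.6],
    [0,0,0],
    [0,0,0],
    [0,0,0],
    [0,0,0],
    [0,0,0],
    [0,0,0],
    [0,0,0],
    [0,0,0]
  ],
  "hand": [-1,-1,-1,-1,-1,-1,-1,-1,-1,-1,-1,-1,1,1,1,1,1,1]
}}

```text
clock: 5.8
position: [499.5, -3.3, 38.1]
ee_rot: [0.007, 1.0, 0.0, 0.001]
contact_force: [0.2, -0.3, 5.3]
gripper_width: 53.3
grasp_force: 62.1
```

```bash
python3 - <<'E'
from h import *
s,p,M,a=pose();print(p,a,s["gripper_width"],s["grasp_force"],s["contact_force"])
to(467,-305,150,-3.6)
E
```

```text
[499.53  -3.31  38.06] -0.855150688765105 53.26495743798673 62.11885146796703 [ 0.2  -0.33  5.3 ]
at [499.53  -3.31  38.06] yaw -0.86 turn 0.457 shift [  0.53 -12.12  -4.49]
```

>>> {"method": "apply_moves", "body": {
  "delta_rot": [
    [0,0,0],
    [0,0,0],
    [0,0,0],
    [0,0,0],
    [0,0,0],
    [0,0,0],
    [0,0,0],
    [0,0,0],
    [0,0,0],
    [0,0,0],
    [0,0,0],
    [0,0,0],
    [0,0,0],
    [0,0,0],
    [0,0,0],
    [0,0,0],
    [0,0,0],
    [0,0,0],
    [0,0,0],
    [0,0,0]
  ],
  "xyz": [
    [0,0,-0.5],
    [0,0,-0.9],
    [0,0,-0.9],
    [0,0,-0.9],
    [0,0,-0.9],
    [0,-0.4,-0.9],
    [0.1,-0.8,0],
    [0.1,-0.9,0],
    [0.1,-0.9,0],
    [0.1,-0.9,0],
    [0.1,-0.9,0],
    [0.1,-0.9,0],
    [0.1,-0.9,0],
    [0.1,-0.9,0],
    [0,-0.9,0],
    [0,-0.9,0],
    [0,-0.9,0],
    [0,-0.9,0],
    [0,-0.9,0],
    [0,0,0]
  ],
  "hand": [1,1,1,1,1,1,1,1,1,1,1,1,1,1,1,1,1,1,1,1]
}}

```text
clock: 7.47
position: [473.5, -305.7, 161.0]
ee_rot: [0.009, 1.0, -0.0, -0.0]
contact_force: [-0.2, -0.0, -3.0]
gripper_width: 53.1
grasp_force: 64.1
```

>>> {"method": "apply_moves", "body": {
  "delta_rot": [
    [0,0,0],
    [0,0,0],
    [0,0,0],
    [0,0,0],
    [0,0,0],
    [0,0,0],
    [0,0,0],
    [0,0,0],
    [0,0,0],
    [0,0,0]
  ],
  "xyz": [
    [0,0,0.8],
    [0,0,0.9],
    [0,0,0.9],
    [0,0,0.9],
    [0,0,0.8],
    [0,0,0.4],
    [0,0,0.2],
    [0,0,0.1],
    [0,0,0],
    [0,0,0]
  ],
  "hand": [1,1,1,1,1,1,1,1,1,1]
}}

```text
clock: 8.3
position: [475.0, -303.3, 37.5]
ee_rot: [0.007, 1.0, -0.0, 0.001]
contact_force: [0.8, 0.3, -2.9]
gripper_width: 52.7
grasp_force: 64.1
```

>>> {"method": "apply_moves", "body": {
  "delta_rot": [
    [0,0,0],
    [0,0,0],
    [0,0,0],
    [0,0,0],
    [0,0,0],
    [0,0,-0.996],
    [0,0,-0.996],
    [0,0,-0.996],
    [0,0,-0.996],
    [0,0,-0.996],
    [0,0,-0.996],
    [0,0,-0.996],
    [0,0,-0.996],
    [0,0,-0.996],
    [0,0,-0.996],
    [0,0,-0.996],
    [0,0,-0.996],
    [0,0,-0.996],
    [0,0,-0.996],
    [0,0,-0.996]
  ],
  "xyz": [
    [0,0,0.06],
    [0,0,0],
    [0,0,0],
    [0,0,0],
    [0,0,0],
    [0,0,-0.6],
    [0,0,-0.8],
    [0,0,-0.8],
    [0,0,-0.8],
    [0,0,-0.8],
    [0,0,-0.8],
    [0,0,-0.8],
    [0,0,-0.8],
    [0,0,0],
    [0,0,0],
    [0,0,0],
    [0,0,0],
    [0,0,0],
    [0,0,0],
    [0,0,0]
  ],
  "hand": [1,1,-1,-1,-1,-1,-1,-1,-1,-1,-1,-1,-1,-1,-1,-1,-1,-1,-1,-1]
}}

```text
clock: 9.97
position: [474.0, -303.0, 190.0]
ee_rot: [-0.701, 0.713, -0.0, 0.0]
contact_force: [-0.2, -0.1, -0.5]
gripper_width: 85.5
grasp_force: 0.0
```

```bash
python3 - <<'E'
from h import *
s,p,M,a=pose();print(s["joints"],s["contact_force"])
to(572,-70.3,p[2],88.8)
find("wrist",["sleeve_mid"])
find("top",["sleeve_mid","piston_mid"])
E
```

```text
[-0.28  0.31 -0.21  0.   -1.05  0.26] [-0.16 -0.12 -0.49]
at [ 473.99 -303.03  190.03] yaw 89.06 turn 0.043 shift [-9.39 -3.72 -0.  ]
wrist sleeve_mid 0.75 [284, 176, 368, 276] top z 75.5 c 473.4 -302.6 [52.85 52.56] 43.8
top piston_mid 0.66 [348, 200, 389, 239] top z 63.0 c 571.4 -69.9 [56.34 55.62] 2.1
```

>>> {"method": "apply_moves", "body": {
  "delta_rot": [
    [0,0,0.043],
    [0,0,0],
    [0,0,0],
    [0,0,0],
    [0,0,0],
    [0,0,0],
    [0,0,0],
    [0,0,0],
    [0,0,0],
    [0,0,0],
    [0,0,0],
    [0,0,0],
    [0,0,0],
    [0,0,0],
    [0,0,0],
    [0,0,0]
  ],
  "xyz": [
    [-0.6,-0.24,0],
    [-0.8,-0.31,0],
    [-0.8,-0.31,0],
    [-0.8,-0.32,0],
    [-0.8,-0.32,0],
    [-0.8,-0.32,0],
    [-0.8,-0.32,0],
    [-0.8,-0.32,0],
    [-0.8,-0.32,0],
    [-0.8,-0.32,0],
    [-0.8,-0.32,0],
    [-0.6,-0.3,0.5],
    [0,0,0.8],
    [0,0,0.8],
    [0,0,0.5],
    [0,0,0]
  ],
  "hand": [-1,-1,-1,-1,-1,-1,-1,-1,-1,-1,-1,-1,-1,-1,-1,-1]
}}

```text
clock: 11.55
position: [570.5, -75.4, 120.6]
ee_rot: [-0.697, 0.717, 0.003, -0.003]
contact_force: [0.0, -0.4, -0.3]
gripper_width: 85.5
grasp_force: 0.0
```

```bash
python3 - <<'E'
from h import *
to(572,-70.3,22,88.8)
find("wrist",["piston_mid","ring_mid"])
E
```

```text
at [570.45 -75.37 120.64] yaw 88.41 turn -0.065 shift [-0.21 -0.09  3.95]
wrist piston_mid 0.86 [265, 194, 379, 324] top z 61.9 c 571.6 -70.8 [57.72 56.91] 87.4
wrist ring_mid 0.7 [233, 299, 324, 395] top z 33.8 c 594.6 -13.2 [71.51 55.44] 59.2
```

>>> {"method": "apply_moves", "body": {
  "delta_rot": [
    [0,0,0],
    [0,0,0],
    [0,0,0],
    [0,0,0],
    [0,0,0],
    [0,0,0],
    [0,0,0],
    [0,0,0],
    [0,0,0],
    [0,0,0],
    [0,0,0],
    [0,0,0],
    [0,0,0]
  ],
  "xyz": [
    [-0.2,-0.05,0.5],
    [0,0,0.8],
    [0,0,0.8],
    [0,0,0.8],
    [0,0,0.7],
    [0,0,0.3],
    [0,0,0],
    [0,0,0],
    [0,0,0],
    [0,0,0],
    [0,0,0],
    [0,0,0],
    [0,0,0]
  ],
  "hand": [-1,-1,-1,-1,-1,-1,-1,-1,1,1,1,1,1]
}}

```text
clock: 12.78
position: [575.1, -70.5, 29.1]
ee_rot: [-0.698, 0.716, -0.001, 0.001]
contact_force: [-0.1, 0.5, 6.4]
gripper_width: 55.9
grasp_force: 64.4
```

```bash
python3 - <<'E'
from h import *
print(arm.read_state()["contact_force"])
to(380,-299.5,147,88.8)
E
```

```text
[-0.14  0.49  6.42]
at [575.1  -70.46  29.08] yaw 88.53 turn -0.045 shift [ 9.32  7.6  -4.73]
```

>>> {"method": "apply_moves", "body": {
  "delta_rot": [
    [0,0,0],
    [0,0,0],
    [0,0,0],
    [0,0,0],
    [0,0,0],
    [0,0,0],
    [0,0,0],
    [0,0,0],
    [0,0,0],
    [0,0,0],
    [0,0,0],
    [0,0,0],
    [0,0,0],
    [0,0,0],
    [0,0,0],
    [0,0,0],
    [0,0,0],
    [0,0,0],
    [0,0,0],
    [0,0,0]
  ],
  "xyz": [
    [0,0,-0.5],
    [0,0,-0.9],
    [0,0,-0.9],
    [0,0,-0.9],
    [0,0,-0.9],
    [0.4,0.3,-0.5],
    [0.78,0.64,0],
    [0.78,0.64,0],
    [0.78,0.64,0],
    [0.78,0.64,0],
    [0.78,0.64,0],
    [0.78,0.64,0],
    [0.78,0.64,0],
    [0.78,0.64,0],
    [0.78,0.64,0],
    [0.78,0.64,0],
    [0.78,0.64,0],
    [0.34,0.26,0],
    [0,0,0],
    [0,0,0]
  ],
  "hand": [1,1,1,1,1,1,1,1,1,1,1,1,1,1,1,1,1,1,1,1]
}}

```text
clock: 14.45
position: [377.6, -298.7, 142.2]
ee_rot: [-0.697, 0.717, 0.0, 0.0]
contact_force: [0.0, 0.7, -1.3]
gripper_width: 56.0
grasp_force: 64.2
```

>>> {"method": "apply_moves", "body": {
  "delta_rot": [
    [0,0,0],
    [0,0,0],
    [0,0,0],
    [0,0,0],
    [0,0,0],
    [0,0,0],
    [0,0,0],
    [0,0,0],
    [0,0,0],
    [0,0,0]
  ],
  "xyz": [
    [0,0,0.8],
    [0,0,0.9],
    [0,0,0.9],
    [0,0,0.9],
    [0,0,0.6],
    [0,0,0.3],
    [0,0,0.2],
    [0,0,0.06],
    [0,0,0],
    [0,0,0]
  ],
  "hand": [1,1,1,1,1,1,1,1,1,1]
}}

```text
clock: 15.28
position: [378.6, -298.0, 27.0]
ee_rot: [-0.698, 0.716, -0.0, 0.0]
contact_force: [-1.7, 4.6, 6.0]
gripper_width: 55.9
grasp_force: 64.8
```

>>> {"method": "apply_moves", "body": {
  "delta_rot": [
    [0,0,0],
    [0,0,0],
    [0,0,0],
    [0,0,0],
    [0,0,0],
    [0,0,0],
    [0,0,0],
    [0,0,0],
    [0,0,0],
    [0,0,0]
  ],
  "xyz": [
    [0,0,0],
    [0,0,0],
    [0,0,0],
    [0,0,-0.5],
    [0,0,-0.9],
    [0,0,-0.9],
    [0,0,-0.9],
    [0,0,-0.9],
    [0,0,-0.9],
    [0,0,0]
  ],
  "hand": [-1,-1,-1,-1,-1,-1,-1,-1,-1,-1]
}}

```text
clock: 16.12
position: [381.3, -300.1, 155.6]
ee_rot: [-0.698, 0.716, -0.005, 0.002]
contact_force: [0.4, -0.1, 0.8]
gripper_width: 85.6
grasp_force: 0.0
```

```bash
python3 - <<'E'
from h import *
s,p,M,a=pose();print(s["joints"],s["contact_force"])
to(574.7,60.4,p[2],88.8)
find("wrist",["piston_mid"])
E
```

```text
[-0.33  0.22 -0.44  0.   -0.9   0.3 ] [ 0.36 -0.1   0.8 ]
at [ 381.32 -300.05  155.57] yaw 88.57 turn -0.038 shift [-14.58  -7.43   0.  ]
wrist piston_mid 0.92 [283, 181, 378, 291] top z 59.9 c 378.8 -298.6 [56.74 56.77] 26.2
```

>>> {"method": "apply_moves", "body": {
  "delta_rot": [
    [0,0,-0.04],
    [0,0,0],
    [0,0,0],
    [0,0,0],
    [0,0,0],
    [0,0,0],
    [0,0,0],
    [0,0,0],
    [0,0,0],
    [0,0,0],
    [0,0,0],
    [0,0,0],
    [0,0,0],
    [0,0,0],
    [0,0,0],
    [0,0,0],
    [0,0,0],
    [0,0,0],
    [0,0,0],
    [0,0,0]
  ],
  "xyz": [
    [-0.5,-0.26,0],
    [-0.93,-0.48,0],
    [-0.93,-0.48,0],
    [-0.93,-0.48,0],
    [-0.93,-0.48,0],
    [-0.93,-0.48,0],
    [-0.93,-0.48,0],
    [-0.93,-0.48,0],
    [-0.93,-0.48,0],
    [-0.93,-0.48,0],
    [-0.93,-0.48,0],
    [-0.93,-0.48,0],
    [-0.93,-0.48,0],
    [-0.93,-0.48,0],
    [-0.93,-0.48,0],
    [-0.93,-0.48,0],
    [0,0,0.5],
    [0,0,0.7],
    [0,0,0],
    [0,0,0]
  ],
  "hand": [-1,-1,-1,-1,-1,-1,-1,-1,-1,-1,-1,-1,-1,-1,-1,-1,-1,-1,-1,-1]
}}

```text
clock: 17.88
position: [571.5, 58.2, 118.8]
ee_rot: [-0.699, 0.715, 0.001, -0.002]
contact_force: [0.3, 0.8, 0.8]
gripper_width: 85.4
grasp_force: 0.0
```

```bash
python3 - <<'E'
from h import *
to(574.7,60.4,20,88.8)
find("wrist",["vblock_mid","pad_oblong","ring_mid"],fn="w2.png")
E
```

```text
at [571.52  58.15 118.79] yaw 88.75 turn -0.008 shift [-0.1  -0.14  3.95]
wrist vblock_mid 0.56 [277, 194, 359, 309] top z 51.6 c 574.4 59.8 [56.52 42.13] 88.8
wrist pad_oblong 0.89 [274, 180, 364, 287] top z 8.4 c 575.7 57.9 [70.68 51.89] 86.9
```

>>> {"method": "apply_moves", "body": {
  "delta_rot": [
    [0,0,0],
    [0,0,0],
    [0,0,0],
    [0,0,0],
    [0,0,0],
    [0,0,0],
    [0,0,0],
    [0,0,0],
    [0,0,0],
    [0,0,0],
    [0,0,0],
    [0,0,0],
    [0,0,0],
    [0,0,0]
  ],
  "xyz": [
    [-0.08,-0.12,0.5],
    [0,0,0.8],
    [0,0,0.8],
    [0,0,0.8],
    [0,0,0.8],
    [0,0,0.4],
    [0,0,0],
    [0,0,0],
    [0,0,0],
    [0,0,0],
    [0,0,0],
    [0,0,0],
    [0,0,0],
    [0,0,0]
  ],
  "hand": [-1,-1,-1,-1,-1,-1,-1,-1,1,1,1,1,1,1]
}}

```text
clock: 19.25
position: [575.6, 60.6, 19.5]
ee_rot: [-0.699, 0.715, -0.0, 0.0]
contact_force: [-2.7, 0.6, 6.4]
gripper_width: 40.9
grasp_force: 63.5
```

```bash
python3 - <<'E'
from h import *
s,p,M,a=pose();print(s["contact_force"])
to(572,-310,130,88.8)
E
```

```text
[-2.67  0.57  6.38]
at [575.64  60.63  19.46] yaw 88.76 turn -0.007 shift [14.82 -0.17 -4.42]
```

>>> {"method": "apply_moves", "body": {
  "delta_rot": [
    [0,0,0],
    [0,0,0],
    [0,0,0],
    [0,0,0],
    [0,0,0],
    [0,0,0],
    [0,0,0],
    [0,0,0],
    [0,0,0],
    [0,0,0],
    [0,0,0],
    [0,0,0],
    [0,0,0],
    [0,0,0],
    [0,0,0],
    [0,0,0],
    [0,0,0],
    [0,0,0],
    [0,0,0],
    [0,0,0]
  ],
  "xyz": [
    [0,0,-0.5],
    [0,0,-0.9],
    [0,0,-0.9],
    [0,0,-0.9],
    [0,0,-0.9],
    [0.5,0,-0.3],
    [0.9,0,0],
    [0.95,0,0],
    [0.95,0,0],
    [1,0,0],
    [1,0,0],
    [1,0,0],
    [1,0,0],
    [1,0,0],
    [1,0,0],
    [1,0,0],
    [1,0,0],
    [1,0,0],
    [1,-0.1,0],
    [0.9,-0.08,0]
  ],
  "hand": [1,1,1,1,1,1,1,1,1,1,1,1,1,1,1,1,1,1,1,1]
}}

```text
clock: 20.92
position: [570.7, -295.9, 126.1]
ee_rot: [-0.699, 0.715, 0.002, -0.001]
contact_force: [-0.1, 0.3, -5.3]
gripper_width: 41.3
grasp_force: 62.5
```

>>> {"method": "apply_moves", "body": {
  "delta_rot": [
    [0,0,0],
    [0,0,0],
    [0,0,0],
    [0,0,0],
    [0,0,0],
    [0,0,0],
    [0,0,0],
    [0,0,0],
    [0,0,0],
    [0,0,0],
    [0,0,0],
    [0,0,0]
  ],
  "xyz": [
    [0.4,0,0],
    [0.2,0,0],
    [0,0,0],
    [0,0,0.8],
    [0,0,0.9],
    [0,0,0.9],
    [0,0,0.9],
    [0,0,0.5],
    [0,0,0.3],
    [0,0,0.16],
    [0,0,0],
    [0,0,0]
  ],
  "hand": [1,1,1,1,1,1,1,1,1,1,1,1]
}}

```text
clock: 21.92
position: [573.4, -309.5, 18.1]
ee_rot: [-0.7, 0.714, -0.001, 0.001]
contact_force: [0.2, 0.1, -5.4]
gripper_width: 41.3
grasp_force: 62.3
```

>>> {"method": "apply_moves", "body": {
  "delta_rot": [
    [0,0,0],
    [0,0,0],
    [0,0,0],
    [0,0,0],
    [0,0,0],
    [0,0,0],
    [0,0,0],
    [0,0,0],
    [0,0,0],
    [0,0,0],
    [0,0,0],
    [0,0,0]
  ],
  "xyz": [
    [0,0,0.06],
    [0,0,0.02],
    [0,0,0],
    [0,0,0],
    [0,0,0],
    [0,0,0],
    [0,0,-0.5],
    [0,0,-0.9],
    [0,0,-0.9],
    [0,0,-0.9],
    [0,0,-0.9],
    [0,0,-0.5]
  ],
  "hand": [1,1,1,-1,-1,-1,-1,-1,-1,-1,-1,-1]
}}

```text
clock: 22.92
position: [573.6, -310.4, 134.2]
ee_rot: [-0.7, 0.715, -0.003, 0.001]
contact_force: [-0.2, 0.4, -0.0]
gripper_width: 85.4
grasp_force: 0.0
```

>>> {"method": "apply_moves", "body": {
  "delta_rot": [
    [0,0,1],
    [0,0,1],
    [0,0,1],
    [0,0,1],
    [0,0,1],
    [0,0,1],
    [0,0,1],
    [0,0,1],
    [0,0,1],
    [0,0,1],
    [0,0,1],
    [0,0,1],
    [0,0,1],
    [0,0,1],
    [0,0,1],
    [0,0,0]
  ],
  "xyz": [
    [0,0,0],
    [0,0,0],
    [0,0,0],
    [0,0,0],
    [0,0,0],
    [0,0,0],
    [0,0,0],
    [0,0,0],
    [0,0,0],
    [0,0,0],
    [0,0,0],
    [0,0,0],
    [0,0,0],
    [0,0,0],
    [0,0,0],
    [0,0,0]
  ],
  "hand": [-1,-1,-1,-1,-1,-1,-1,-1,-1,-1,-1,-1,-1,-1,-1,-1]
}}

```text
clock: 24.25
position: [572.4, -309.8, 130.8]
ee_rot: [0.012, 1.0, -0.0, 0.001]
contact_force: [-1.6, 0.0, -0.4]
gripper_width: 85.5
grasp_force: 0.0
```

```bash
python3 - <<'E'
from h import *
s,p,M,a=pose();print(s["joints"],s["contact_force"])
to(598.5,-6,p[2],-1.2)
find("wrist",["vblock_mid","sleeve_mid"])
find("top",["vblock_mid","ring_mid","pad_round","pad_square","pad_oblong","stand","mat"],fn="top1.png")
E
```

```text
[-0.25  0.51 -0.06  0.   -1.   -1.35] [-1.64  0.03 -0.4 ]
at [ 572.39 -309.78  130.83] yaw -1.35 turn -0.025 shift [-0.79 12.17 -0.01]
wrist sleeve_mid 0.69 [271, 0, 397, 114] top z 75.6 c 477.5 -302.4 [53.55 44.86] 88.5
top ring_mid 0.66 [312, 186, 349, 223] top z 35.2 c 597.6 -5.6 [53.66 54.52] 71.2
top pad_square 0.89 [309, 248, 353, 287] top z 7.5 c 497.2 -3.2 [65.9  65.78] 89.7
top pad_square 0.52 [124, 264, 177, 314] top z 18.7 c 458.8 295.6 [79.22 81.91] 42.4
top pad_oblong 0.74 [271, 207, 310, 237] top z 7.5 c 574.6 61.0 [68.76 53.82] 88.1
top stand 0.83 [126, 266, 177, 316] top z 18.7 c 460.2 295.3 [80.08 79.77] 90.0
top mat 0.58 [123, 264, 178, 315] top z 18.7 c 460.2 296.4 [82.11 79.77] 90.0
```

View pics/top1.png

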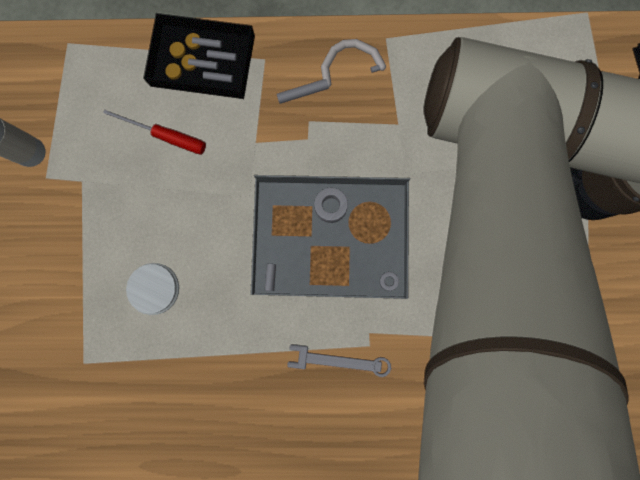

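The tray now holds only the ring (331,205) and the three empty pads; the stand is at (152,288). Next the ring.

>>> {"method": "apply_moves", "body": {
  "delta_rot": [
    [0,0,0],
    [0,0,0],
    [0,0,0],
    [0,0,0],
    [0,0,0],
    [0,0,0],
    [0,0,0],
    [0,0,0],
    [0,0,0],
    [0,0,0],
    [0,0,0],
    [0,0,0],
    [0,0,0],
    [0,0,0],
    [0,0,0],
    [0,0,0],
    [0,0,0]
  ],
  "xyz": [
    [0,0.6,0],
    [-0.06,0.89,0],
    [-0.06,0.89,0],
    [-0.06,0.89,0],
    [-0.06,0.89,0],
    [-0.06,0.89,0],
    [-0.06,0.89,0],
    [-0.06,0.89,0],
    [-0.06,0.89,0],
    [-0.06,0.89,0],
    [-0.06,0.89,0],
    [-0.06,0.89,0],
    [-0.06,0.89,0],
    [-0.06,0.89,0],
    [0,0,0.5],
    [0,0,0],
    [0,0,0]
  ],
  "hand": [-1,-1,-1,-1,-1,-1,-1,-1,-1,-1,-1,-1,-1,-1,-1,-1,-1]
}}

```text
clock: 26.22
position: [597.5, -5.3, 116.8]
ee_rot: [0.01, 1.0, -0.0, -0.001]
contact_force: [0.1, -0.9, 0.4]
gripper_width: 85.0
grasp_force: 0.0
```

```bash
python3 - <<'E'
from h import *
to(598.5,-6,6,-1.2)
find("wrist",["ring_mid"],fn="w3.png")
E
```

```text
at [597.5   -5.27 116.79] yaw -1.20 turn -0.000 shift [-0.05 -0.03  4.43]
wrist ring_mid 0.92 [272, 196, 370, 299] top z 33.8 c 598.8 -6.1 [55.13 55.22] 46.5
```

View pics/w3.png

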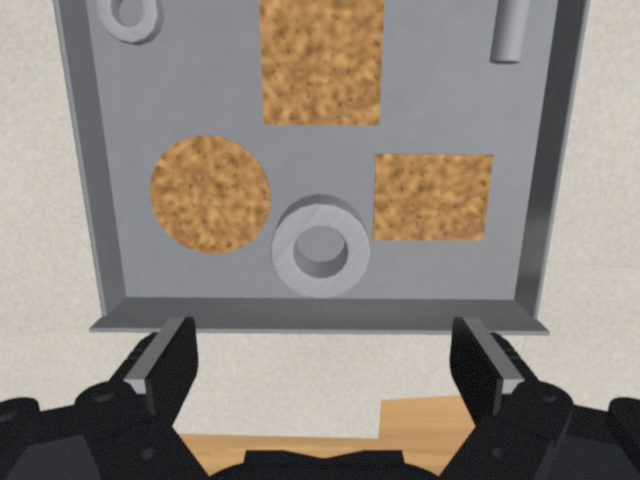

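The wrist view shows the ring at (320,250), between the fingers, with free floor on both sides. I'll descend and grip.

>>> {"method": "apply_moves", "body": {
  "delta_rot": [
    [0,0,0],
    [0,0,0],
    [0,0,0],
    [0,0,0],
    [0,0,0],
    [0,0,0],
    [0,0,0],
    [0,0,0],
    [0,0,0],
    [0,0,0],
    [0,0,0],
    [0,0,0],
    [0,0,0],
    [0,0,0],
    [0,0,0]
  ],
  "xyz": [
    [-0.05,-0.03,0.6],
    [0,0,0.8],
    [0,0,0.8],
    [0,0,0.8],
    [0,0,0.8],
    [0,0,0.5],
    [0,0,0.05],
    [0,0,0],
    [0,0,0],
    [0,0,0],
    [0,0,0],
    [0,0,0],
    [0,0,0],
    [0,0,0],
    [0,0,0]
  ],
  "hand": [-1,-1,-1,-1,-1,-1,-1,-1,-1,1,1,1,1,1,1]
}}

```text
clock: 27.57
position: [600.5, -6.4, 10.3]
ee_rot: [0.011, 1.0, 0.0, 0.001]
contact_force: [-0.2, -0.6, 6.2]
gripper_width: 53.2
grasp_force: 64.4
```

```bash
python3 - <<'E'
from h import *
print(arm.read_state()["contact_force"])
to(460.5,294.7,120)
E
```

```text
[-0.2  -0.62  6.23]
at [600.52  -6.43  10.25] yaw -1.23 turn 0.000 shift [ 5.85 11.92 -4.4 ]
```

>>> {"method": "apply_moves", "body": {
  "delta_rot": [
    [0,0,0],
    [0,0,0],
    [0,0,0],
    [0,0,0],
    [0,0,0],
    [0,0,0],
    [0,0,0],
    [0,0,0],
    [0,0,0],
    [0,0,0],
    [0,0,0],
    [0,0,0],
    [0,0,0],
    [0,0,0],
    [0,0,0],
    [0,0,0],
    [0,0,0],
    [0,0,0],
    [0,0,0],
    [0,0,0]
  ],
  "xyz": [
    [0,0,-0.4],
    [0,0,-0.8],
    [0,0,-0.8],
    [0,0,-0.8],
    [0,0,-0.8],
    [0,0,-0.8],
    [0.2,0.4,0],
    [0.35,0.7,0],
    [0.4,0.8,0],
    [0.4,0.8,0],
    [0.4,0.8,0],
    [0.4,0.8,0],
    [0.4,0.8,0],
    [0.4,0.8,0],
    [0.4,0.8,0],
    [0.4,0.8,0],
    [0.4,0.8,0],
    [0.4,0.8,0],
    [0.35,0.72,0],
    [0,0,0]
  ],
  "hand": [1,1,1,1,1,1,1,1,1,1,1,1,1,1,1,1,1,1,1,1]
}}

```text
clock: 29.23
position: [480.1, 244.1, 117.4]
ee_rot: [0.009, 1.0, -0.0, -0.001]
contact_force: [-0.1, 0.4, -3.6]
gripper_width: 53.1
grasp_force: 64.0
```

```bash
python3 - <<'E'
from h import *
print(arm.read_state()["contact_force"],arm.read_state()["joints"])
to(460.7,294.7,120)
find("wrist",["ring_mid","stand"],fn="w4.png")
E
```

```text
[-0.13  0.35 -3.58] [ 0.77  0.35 -0.36 -0.   -0.86 -2.36]
at [480.14 244.13 117.45] yaw -1.06 turn 0.000 shift [ 0.82  2.01 -0.1 ]
wrist ring_mid 0.88 [240, 244, 408, 423] top z 140.9 c 478.6 245.3 [53.28 55.87] 89.0
wrist stand 0.78 [333, 129, 481, 273] top z 17.0 c 460.1 296.3 [82.1  79.38] 52.9
```

View pics/w4.png

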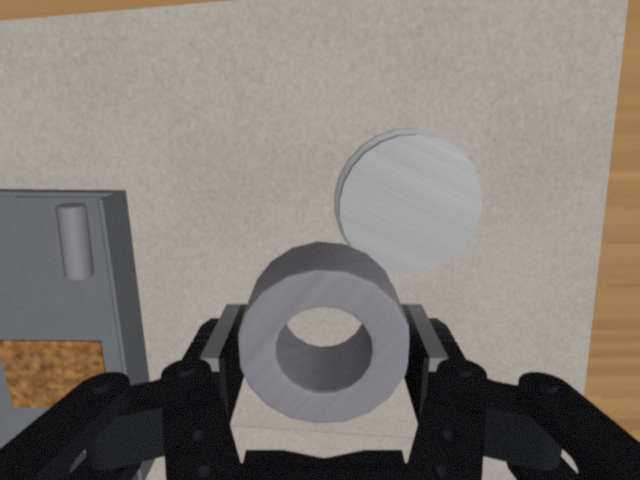

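The ring is held level at (325,345), and the stand is fully in view at (410,200). I'll move over it and check again before lowering.

>>> {"method": "apply_moves", "body": {
  "delta_rot": [
    [0,0,0],
    [0,0,0],
    [0,0,0],
    [0,0,0],
    [0,0,0],
    [0,0,0]
  ],
  "xyz": [
    [0.26,0.66,0.2],
    [0.26,0.67,0.4],
    [0.25,0.67,0.6],
    [0,0,0.6],
    [0,0,0],
    [0,0,0]
  ],
  "hand": [1,1,1,1,1,1]
}}

```text
clock: 29.88
position: [463.8, 290.6, 72.6]
ee_rot: [0.011, 1.0, -0.001, -0.001]
contact_force: [-0.0, 0.2, -2.4]
gripper_width: 53.1
grasp_force: 64.1
```

```bash
python3 - <<'E'
from h import *
to(460.5,295.3,25)
p,W=find("wrist",["ring_mid","stand"],fn="w5.png")
find("top",["ring_mid","stand"])
for n,zl,zh in(("stand",14,20),("ring",95,110)):
    s=W[(W[...,2]>zl)&(W[...,2]<zh)&(abs(W[...,1]-295)<50)&(abs(W[...,0]-460)<50)]
    if len(s)>50: print(n,cv2.minEnclosingCircle(s[:,:2].astype(np.float32)))
E
```

```text
at [463.82 290.63  72.62] yaw -1.31 turn 0.000 shift [0.13 0.19 1.9 ]
wrist ring_mid 0.56 [238, 242, 408, 424] top z 96.0 c 462.2 291.8 [54.4  55.53] 83.8
wrist stand 0.61 [245, 169, 415, 338] top z 16.9 c 458.5 295.6 [78.09 78.51] 36.8
top ring_mid 0.8 [118, 268, 155, 305] top z 99.7 c 460.5 279.8 [48.16 54.22] 81.6
top stand 0.78 [133, 264, 178, 312] top z 18.5 c 458.8 286.1 [61.74 81.16] 83.4
stand ((461.04461669921875, 295.6129455566406), 41.27357864379883)
ring ((457.66302490234375, 292.03179931640625), 40.55086898803711)
```

>>> {"method": "apply_moves", "body": {
  "delta_rot": [
    [0,0,0],
    [0,0,0],
    [0,0,0],
    [0,0,0],
    [0,0,0],
    [0,0,0]
  ],
  "xyz": [
    [0.06,0.14,0.4],
    [0,0,0.7],
    [0,0,0.4],
    [0,0,0.2],
    [0,0,0],
    [0,0,0]
  ],
  "hand": [1,1,1,1,1,1]
}}

```text
clock: 30.68
position: [462.9, 295.6, 30.8]
ee_rot: [0.011, 1.0, -0.0, -0.0]
contact_force: [-1.1, 0.6, -2.3]
gripper_width: 53.4
grasp_force: 64.1
```

```bash
python3 - <<'E'
from h import *
to(460.5,295.3,23)
p,W=find("wrist",["ring_mid","stand"])
E
```

```text
at [462.92 295.6   30.84] yaw -1.23 turn 0.000 shift [ 0.1  -0.01  0.31]
wrist ring_mid 0.59 [238, 243, 409, 423] top z 54.3 c 461.4 296.7 [53.45 55.97] 88.9
wrist stand 0.62 [215, 183, 426, 349] top z 16.9 c 450.9 298.5 [79.79 61.41] 68.0
```

>>> {"method": "apply_moves", "body": {
  "delta_rot": [
    [0,0,0],
    [0,0,0],
    [0,0,0],
    [0,0,0],
    [0,0,0]
  ],
  "xyz": [
    [0.03,-0.03,0.15],
    [0,0,0.1],
    [0,0,0.05],
    [0,0,0],
    [0,0,0]
  ],
  "hand": [1,1,1,1,1]
}}

```text
clock: 31.25
position: [462.1, 294.8, 23.5]
ee_rot: [0.011, 1.0, -0.0, 0.0]
contact_force: [0.8, 0.9, -2.8]
gripper_width: 52.9
grasp_force: 64.2
```

>>> {"method": "apply_moves", "body": {
  "delta_rot": [
    [0,0,0],
    [0,0,0],
    [0,0,0]
  ],
  "xyz": [
    [0,0,0.04],
    [0,0,0],
    [0,0,0]
  ],
  "hand": [1,1,1]
}}

```text
clock: 31.5
position: [462.2, 294.9, 23.2]
ee_rot: [0.011, 1.0, 0.0, 0.0]
contact_force: [-3.0, -0.8, 3.1]
gripper_width: 53.4
grasp_force: 65.0
```

>>> {"method": "apply_moves", "body": {
  "delta_rot": [
    [0,0,0],
    [0,0,0],
    [0,0,0],
    [0,0,0],
    [0,0,0],
    [0,0,0],
    [0,0,0],
    [0,0,0],
    [0,0,0],
    [0,0,0],
    [0,0,0],
    [0,0,0]
  ],
  "xyz": [
    [0,0,0],
    [0,0,0],
    [0,0,0],
    [0,0,0],
    [0,0,-0.5],
    [0,0,-0.9],
    [0,0,-0.9],
    [0,0,-0.9],
    [0,0,-0.9],
    [0,0,-0.5],
    [0,0,0],
    [0,0,0]
  ],
  "hand": [-1,-1,-1,-1,-1,-1,-1,-1,-1,-1,-1,-1]
}}

```text
clock: 32.5
position: [462.1, 295.0, 137.9]
ee_rot: [0.011, 1.0, 0.001, 0.0]
contact_force: [0.1, 0.0, -0.3]
gripper_width: 85.3
grasp_force: 0.0
```

```bash
python3 - <<'E'
from h import *
to(572.5,-310,140,88.8)
p,W=find("wrist",["ring_mid","stand"],fn="w6.png")
for n,zl,zh in(("stand",14,20),("ring",42,52)):
    s=W[(W[...,2]>zl)&(W[...,2]<zh)&(abs(W[...,1]-295)<50)&(abs(W[...,0]-460)<50)]
    if len(s)>50: print(n,cv2.minEnclosingCircle(s[:,:2].astype(np.float32)))
find("top",["ring_mid"])
p,W=find("scene",["vblock_mid","piston_mid","sleeve_mid","ring_mid","stand"])
E
```

```text
at [462.13 295.   137.89] yaw -1.27 turn 14.989 shift [-24.1    4.92  -0.11]
wrist ring_mid 0.88 [275, 187, 373, 285] top z 46.9 c 460.7 296.3 [54.8  55.22] 51.9
wrist stand 0.57 [255, 158, 388, 289] top z 17.0 c 460.5 295.7 [80.64 81.49] 3.2
stand ((461.01416015625, 295.3859558105469), 41.17341232299805)
ring ((460.74957275390625, 296.28729248046875), 27.900222778320312)
top ring_mid 0.55 [129, 270, 166, 308] top z 48.3 c 457.2 267.8 [92.87 54.43] 84.6
scene vblock_mid 0.87 [166, 215, 201, 248] top z 50.2 c 574.6 -311.8 [59.07 43.83] 89.0
scene piston_mid 0.74 [210, 146, 234, 180] top z 61.2 c 381.2 -299.0 [56.26 56.12] 45.3
scene sleeve_mid 0.97 [188, 173, 220, 210] top z 75.5 c 474.3 -303.2 [52.44 53.43] 81.5
scene ring_mid 0.57 [461, 223, 491, 258] top z 48.3 c 461.2 294.0 [55.41 53.41] 2.0
scene stand 0.68 [450, 231, 490, 268] top z 18.6 c 471.9 289.3 [81.09 58.67] 67.9
```

The ring is centred on the stand to about 1 mm. Next, the parts go back, V-block first.

>>> {"method": "apply_moves", "body": {
  "delta_rot": [
    [0,0,-1],
    [0,0,-1],
    [0,0,-1],
    [0,0,-1],
    [0,0,-1],
    [0,0,-1],
    [0,0,-1],
    [0,0,-1],
    [0,0,-1],
    [0,0,-1],
    [0,0,-1],
    [0,0,-1],
    [0,0,-1],
    [0,0,-1],
    [0,0,-1],
    [0,0,0],
    [0,0,0],
    [0,0,0],
    [0,0,0],
    [0,0,0]
  ],
  "xyz": [
    [0,0,0],
    [0,0,0],
    [0,0,0],
    [0,0,0],
    [0,0,0],
    [0,0,0],
    [0,0,0],
    [0,0,0],
    [0,0,0],
    [0,0,0],
    [0,0,0],
    [0,0,0],
    [0,0,0],
    [0,0,0],
    [0,0,0],
    [0.6,-0.12,0],
    [0.98,-0.2,0],
    [0.98,-0.2,0],
    [0.98,-0.2,0],
    [0.98,-0.2,0]
  ],
  "hand": [-1,-1,-1,-1,-1,-1,-1,-1,-1,-1,-1,-1,-1,-1,-1,-1,-1,-1,-1,-1]
}}

```text
clock: 34.72
position: [482.5, 179.7, 137.6]
ee_rot: [-0.699, 0.715, 0.0, -0.0]
contact_force: [0.4, -0.2, 0.2]
gripper_width: 85.6
grasp_force: 0.0
```

>>> {"method": "apply_moves", "body": {
  "delta_rot": [
    [0,0,0],
    [0,0,0],
    [0,0,0],
    [0,0,0],
    [0,0,0],
    [0,0,0],
    [0,0,0],
    [0,0,0],
    [0,0,0],
    [0,0,0],
    [0,0,0],
    [0,0,0],
    [0,0,0],
    [0,0,0],
    [0,0,0],
    [0,0,0],
    [0,0,0],
    [0,0,0],
    [0,0,0]
  ],
  "xyz": [
    [0.98,-0.2,0],
    [0.98,-0.2,0],
    [0.98,-0.2,0],
    [0.98,-0.2,0],
    [0.98,-0.2,0],
    [0.98,-0.2,0],
    [0.98,-0.2,0],
    [0.98,-0.2,0],
    [0.98,-0.2,0],
    [0.98,-0.2,0],
    [0.98,-0.2,0],
    [0.98,-0.2,0],
    [0.98,-0.2,0],
    [0.98,-0.2,0],
    [0.98,-0.2,0],
    [0.98,-0.2,0],
    [0.98,-0.2,0],
    [0.98,-0.2,0],
    [0.98,-0.2,0]
  ],
  "hand": [-1,-1,-1,-1,-1,-1,-1,-1,-1,-1,-1,-1,-1,-1,-1,-1,-1,-1,-1,-1]
}}

```text
$.hand: bad value
```

>>> {"method": "apply_moves", "body": {
  "delta_rot": [
    [0,0,0],
    [0,0,0],
    [0,0,0],
    [0,0,0],
    [0,0,0],
    [0,0,0],
    [0,0,0],
    [0,0,0],
    [0,0,0],
    [0,0,0],
    [0,0,0],
    [0,0,0],
    [0,0,0],
    [0,0,0],
    [0,0,0],
    [0,0,0],
    [0,0,0],
    [0,0,0],
    [0,0,0],
    [0,0,0]
  ],
  "xyz": [
    [0.98,-0.2,0],
    [0.98,-0.2,0],
    [0.98,-0.2,0],
    [0.98,-0.2,0],
    [0.98,-0.2,0],
    [0.98,-0.2,0],
    [0.98,-0.2,0],
    [0.98,-0.2,0],
    [0.98,-0.2,0],
    [0.98,-0.2,0],
    [0.98,-0.2,0],
    [0.98,-0.2,0],
    [0.98,-0.2,0],
    [0.98,-0.2,0],
    [0.98,-0.2,0],
    [0.98,-0.2,0],
    [0.98,-0.2,0],
    [0.98,-0.2,0],
    [0.98,-0.2,0],
    [0.98,-0.2,0]
  ],
  "hand": [-1,-1,-1,-1,-1,-1,-1,-1,-1,-1,-1,-1,-1,-1,-1,-1,-1,-1,-1,-1]
}}

```text
clock: 36.38
position: [571.3, -312.5, 137.4]
ee_rot: [-0.699, 0.716, 0.0, -0.0]
contact_force: [0.1, 0.5, -0.7]
gripper_width: 85.5
grasp_force: 0.0
```

>>> {"method": "apply_moves", "body": {
  "delta_rot": [
    [0,0,0],
    [0,0,0],
    [0,0,0]
  ],
  "xyz": [
    [0,0,0],
    [0,0,0],
    [0,0,0]
  ],
  "hand": [-1,-1,-1]
}}

```text
clock: 36.63
position: [571.1, -310.8, 137.2]
ee_rot: [-0.699, 0.715, 0.001, -0.0]
contact_force: [-0.6, -0.5, 0.1]
gripper_width: 85.2
grasp_force: 0.0
```

```bash
python3 - <<'E'
from h import *
to(573,-310,17,88.8)
find("wrist",["vblock_mid"])
E
```

```text
at [ 571.1  -310.78  137.21] yaw 88.66 turn -0.024 shift [-0.03 -0.08  4.81]
wrist vblock_mid 0.97 [280, 185, 355, 293] top z 49.6 c 573.6 -310.4 [56.54 42.08] 89.0
```

>>> {"method": "apply_moves", "body": {
  "delta_rot": [
    [0,0,-0.02],
    [0,0,0],
    [0,0,0],
    [0,0,0],
    [0,0,0],
    [0,0,0],
    [0,0,0],
    [0,0,0],
    [0,0,0],
    [0,0,0],
    [0,0,0],
    [0,0,0],
    [0,0,0],
    [0,0,0],
    [0,0,0]
  ],
  "xyz": [
    [-0.01,-0.08,0.6],
    [0,0,0.8],
    [0,0,0.8],
    [0,0,0.8],
    [0,0,0.8],
    [0,0,0.7],
    [0,0,0.3],
    [0,0,0],
    [0,0,0],
    [0,0,0],
    [0,0,0],
    [0,0,0],
    [0,0,0],
    [0,0,0],
    [0,0,0]
  ],
  "hand": [-1,-1,-1,-1,-1,-1,-1,-1,-1,1,1,1,1,1,1]
}}

```text
clock: 37.98
position: [574.2, -310.7, 18.8]
ee_rot: [-0.7, 0.714, -0.001, 0.0]
contact_force: [-1.2, 1.3, 6.1]
gripper_width: 41.1
grasp_force: 64.3
```

```bash
python3 - <<'E'
from h import *
print(arm.read_state()["contact_force"])
to(574.9,60.5,130,88.8)
E
```

```text
[-1.16  1.32  6.09]
at [ 574.18 -310.7    18.78] yaw 88.88 turn 0.014 shift [-14.84   0.28  -4.46]
```

>>> {"method": "apply_moves", "body": {
  "delta_rot": [
    [0,0,0],
    [0,0,0],
    [0,0,0],
    [0,0,0],
    [0,0,0],
    [0,0,0],
    [0,0,0],
    [0,0,0],
    [0,0,0],
    [0,0,0],
    [0,0,0],
    [0,0,0],
    [0,0,0],
    [0,0,0],
    [0,0,0],
    [0,0,0],
    [0,0,0],
    [0,0,0],
    [0,0,0],
    [0,0,0]
  ],
  "xyz": [
    [0,0,-0.5],
    [0,0,-0.9],
    [0,0,-0.9],
    [0,0,-0.9],
    [0,0,-0.9],
    [-0.5,0,-0.3],
    [-0.9,0,0],
    [-0.95,0,0],
    [-0.95,0,0],
    [-1,0,0],
    [-1,0,0],
    [-1,0,0],
    [-1,0.1,0],
    [-1,0.1,0],
    [-1,0.08,0],
    [-1,0,0],
    [-1,0,0],
    [-1,0,0],
    [-1,0,0],
    [-0.9,0,0]
  ],
  "hand": [1,1,1,1,1,1,1,1,1,1,1,1,1,1,1,1,1,1,1,1]
}}

```text
clock: 39.65
position: [572.2, 46.3, 126.3]
ee_rot: [-0.7, 0.714, 0.001, -0.001]
contact_force: [-0.2, 0.2, -6.3]
gripper_width: 40.9
grasp_force: 63.3
```

>>> {"method": "apply_moves", "body": {
  "delta_rot": [
    [0,0,0],
    [0,0,0],
    [0,0,0],
    [0,0,0],
    [0,0,0],
    [0,0,0],
    [0,0,0]
  ],
  "xyz": [
    [-0.4,0,0],
    [-0.24,0,0.4],
    [0,0,0.7],
    [0,0,0.8],
    [0,0,0.8],
    [0,0,0],
    [0,0,0]
  ],
  "hand": [1,1,1,1,1,1,1]
}}

```text
clock: 40.23
position: [572.6, 59.4, 58.2]
ee_rot: [-0.7, 0.714, 0.001, -0.002]
contact_force: [0.2, 0.1, -5.2]
gripper_width: 41.2
grasp_force: 62.9
```

```bash
cat > chk.py <<'E'
import sys
from h import *
n,pad=sys.argv[1:3]
to(0,0,0,88.8)
p,W=find("wrist",[n,pad],fn=sys.argv[3])
E
python3 chk.py vblock_mid pad_oblong w7.png
```

```text
at [572.61  59.43  58.19] yaw 88.81 turn 0.002 shift [ 2.85 22.84  2.44]
wrist vblock_mid 0.64 [249, 232, 397, 444] top z 88.8 c 572.6 59.7 [57.54 42.49] 89.0
wrist pad_oblong 0.64 [238, 0, 398, 57] top z 6.0 c 572.4 -46.0 [21.17 63.82] 89.0
wrist pad_oblong 0.59 [262, 200, 377, 246] top z 6.0 c 574.5 36.6 [20.87 52.19] 88.8
```

View pics/w7.png

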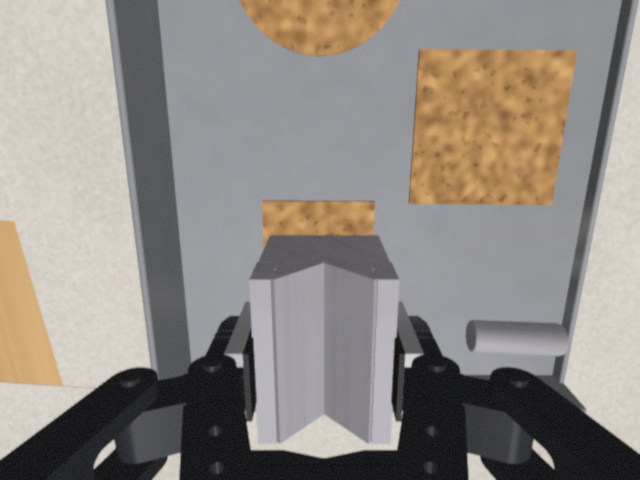

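The block is held upright at (323,350), with the strip of pad showing at (320,220); about 2 mm of correction is needed.

>>> {"method": "apply_moves", "body": {
  "delta_rot": [
    [0,0,0],
    [0,0,0],
    [0,0,0],
    [0,0,0],
    [0,0,0]
  ],
  "xyz": [
    [-0.03,-0.07,0.4],
    [0,0,0.5],
    [0,0,0.35],
    [0,0,0],
    [0,0,0]
  ],
  "hand": [1,1,1,1,1]
}}

```text
clock: 40.8
position: [575.8, 61.1, 28.4]
ee_rot: [-0.7, 0.714, 0.0, -0.001]
contact_force: [0.7, 0.2, -4.5]
gripper_width: 41.2
grasp_force: 63.0
```

```bash
python3 chk.py vblock_mid pad_oblong w8.png
```

```text
at [575.76  61.09  28.37] yaw 88.87 turn 0.011 shift [ 2.92 22.97  1.16]
wrist vblock_mid 0.8 [250, 233, 399, 443] top z 59.0 c 575.7 61.4 [58.15 42.28] 88.8
wrist pad_oblong 0.89 [258, 211, 392, 256] top z 6.0 c 574.6 35.3 [18.89 53.37] 87.6
```

>>> {"method": "apply_moves", "body": {
  "delta_rot": [
    [0,0,0],
    [0,0,0],
    [0,0,0],
    [0,0,0],
    [0,0,0]
  ],
  "xyz": [
    [0.03,0.03,0.14],
    [0,0,0.1],
    [0,0,0.08],
    [0,0,0],
    [0,0,0]
  ],
  "hand": [1,1,1,1,1]
}}

```text
clock: 41.37
position: [575.3, 60.5, 20.8]
ee_rot: [-0.7, 0.714, -0.0, 0.0]
contact_force: [-0.6, 0.4, -4.8]
gripper_width: 41.2
grasp_force: 63.2
```

>>> {"method": "apply_moves", "body": {
  "delta_rot": [
    [0,0,0],
    [0,0,0],
    [0,0,0]
  ],
  "xyz": [
    [0,0,0.05],
    [0,0,0],
    [0,0,0]
  ],
  "hand": [1,1,1]
}}

```text
clock: 41.62
position: [575.3, 60.5, 20.8]
ee_rot: [-0.7, 0.714, -0.0, 0.0]
contact_force: [-3.9, 0.3, 5.2]
gripper_width: 41.4
grasp_force: 64.5
```

Contact made. I'll release, rise, and check the block.

>>> {"method": "apply_moves", "body": {
  "delta_rot": [
    [0,0,0],
    [0,0,0],
    [0,0,0],
    [0,0,0],
    [0,0,0],
    [0,0,0],
    [0,0,0],
    [0,0,0],
    [0,0,0],
    [0,0,0],
    [0,0,0]
  ],
  "xyz": [
    [0,0,0],
    [0,0,0],
    [0,0,0],
    [0,0,0],
    [0,0,-0.5],
    [0,0,-0.9],
    [0,0,-0.9],
    [0,0,-0.9],
    [0,0,-0.9],
    [0,0,-0.8],
    [0,0,0]
  ],
  "hand": [-1,-1,-1,-1,-1,-1,-1,-1,-1,-1,-1]
}}

```text
clock: 42.53
position: [578.2, 61.2, 146.9]
ee_rot: [-0.7, 0.714, -0.003, 0.004]
contact_force: [1.1, -0.8, -0.1]
gripper_width: 85.5
grasp_force: 0.0
```

```bash
python3 chk.py vblock_mid pad_oblong w9.png; python3 - <<'E'
from h import *
to(379.5,-298.8,140,88.8)
E
```

```text
at [578.22  61.17 146.9 ] yaw 88.92 turn 0.021 shift [ 2.94 23.13  5.65]
wrist vblock_mid 0.73 [292, 179, 368, 286] top z 51.5 c 575.4 60.8 [56.52 42.06] 88.9
wrist pad_oblong 0.63 [290, 168, 374, 269] top z 6.1 c 575.7 60.7 [68.43 52.4 ] 87.9
at [574.89  60.49 141.68] yaw 88.85 turn 0.008 shift [14.53  7.51  0.07]
```

V-block is within 1 mm of its pad's centre and square. Next the piston.

>>> {"method": "apply_moves", "body": {
  "delta_rot": [
    [0,0,0],
    [0,0,0],
    [0,0,0],
    [0,0,0],
    [0,0,0],
    [0,0,0],
    [0,0,0],
    [0,0,0],
    [0,0,0],
    [0,0,0],
    [0,0,0],
    [0,0,0],
    [0,0,0],
    [0,0,0],
    [0,0,0],
    [0,0,0],
    [0,0,0],
    [0,0,0],
    [0,0,0]
  ],
  "xyz": [
    [0.5,0.26,0],
    [0.93,0.48,0],
    [0.93,0.48,0],
    [0.93,0.48,0],
    [0.93,0.48,0],
    [0.93,0.48,0],
    [0.93,0.48,0],
    [0.93,0.48,0],
    [0.93,0.48,0],
    [0.93,0.48,0],
    [0.93,0.48,0],
    [0.93,0.48,0],
    [0.93,0.48,0],
    [0.93,0.48,0],
    [0.93,0.48,0],
    [0.93,0.48,0],
    [0,0,0],
    [0,0,0],
    [0,0,0]
  ],
  "hand": [-1,-1,-1,-1,-1,-1,-1,-1,-1,-1,-1,-1,-1,-1,-1,-1,-1,-1,-1]
}}

```text
clock: 44.27
position: [380.8, -296.9, 141.3]
ee_rot: [-0.7, 0.714, 0.001, -0.0]
contact_force: [0.5, -0.4, 0.2]
gripper_width: 85.4
grasp_force: 0.0
```

```bash
python3 - <<'E'
from h import *
to(379.5,-298.8,25,88.8)
find("wrist",["piston_mid"])
E
```

```text
at [ 380.75 -296.86  141.27] yaw 88.82 turn 0.003 shift [0.08 0.04 4.65]
wrist piston_mid 0.76 [276, 176, 380, 295] top z 59.9 c 378.8 -298.3 [57.69 57.32] 88.2
```

>>> {"method": "apply_moves", "body": {
  "delta_rot": [
    [0,0,0],
    [0,0,0],
    [0,0,0],
    [0,0,0],
    [0,0,0],
    [0,0,0],
    [0,0,0],
    [0,0,0],
    [0,0,0],
    [0,0,0],
    [0,0,0],
    [0,0,0],
    [0,0,0],
    [0,0,0],
    [0,0,0]
  ],
  "xyz": [
    [0.07,0.06,0.6],
    [0,0,0.8],
    [0,0,0.8],
    [0,0,0.8],
    [0,0,0.8],
    [0,0,0.6],
    [0,0,0.25],
    [0,0,0],
    [0,0,0],
    [0,0,0],
    [0,0,0],
    [0,0,0],
    [0,0,0],
    [0,0,0],
    [0,0,0]
  ],
  "hand": [-1,-1,-1,-1,-1,-1,-1,-1,-1,1,1,1,1,1,1]
}}

```text
clock: 45.62
position: [380.6, -298.9, 27.2]
ee_rot: [-0.7, 0.714, -0.001, 0.0]
contact_force: [-0.5, -0.0, 4.8]
gripper_width: 56.4
grasp_force: 63.4
```

```bash
python3 - <<'E'
from h import *
print(arm.read_state()["contact_force"])
to(572.2,-70.2,140,88.8)
E
```

```text
[-0.5  -0.02  4.82]
at [ 380.59 -298.93   27.21] yaw 88.89 turn 0.015 shift [-9.3  -7.48 -4.51]
```

>>> {"method": "apply_moves", "body": {
  "delta_rot": [
    [0,0,0],
    [0,0,0],
    [0,0,0],
    [0,0,0],
    [0,0,0],
    [0,0,0],
    [0,0,0],
    [0,0,0],
    [0,0,0],
    [0,0,0],
    [0,0,0],
    [0,0,0],
    [0,0,0],
    [0,0,0],
    [0,0,0],
    [0,0,0],
    [0,0,0],
    [0,0,0],
    [0,0,0],
    [0,0,0]
  ],
  "xyz": [
    [0,0,-0.5],
    [0,0,-0.9],
    [0,0,-0.9],
    [0,0,-0.9],
    [0,0,-0.9],
    [-0.4,-0.3,-0.4],
    [-0.78,-0.63,0],
    [-0.78,-0.63,0],
    [-0.78,-0.63,0],
    [-0.78,-0.63,0],
    [-0.78,-0.63,0],
    [-0.78,-0.63,0],
    [-0.78,-0.63,0],
    [-0.78,-0.63,0],
    [-0.78,-0.63,0],
    [-0.78,-0.63,0],
    [-0.78,-0.63,0],
    [-0.32,-0.25,0],
    [0,0,0],
    [0,0,0.5]
  ],
  "hand": [1,1,1,1,1,1,1,1,1,1,1,1,1,1,1,1,1,1,1,1]
}}

```text
clock: 47.28
position: [573.0, -69.7, 127.9]
ee_rot: [-0.701, 0.714, -0.002, 0.002]
contact_force: [1.1, -0.4, -1.8]
gripper_width: 56.4
grasp_force: 64.3
```

>>> {"method": "apply_moves", "body": {
  "delta_rot": [
    [0,0,0],
    [0,0,0],
    [0,0,0],
    [0,0,0],
    [0,0,0],
    [0,0,0]
  ],
  "xyz": [
    [0,0,0.9],
    [0,0,0.9],
    [0,0,0.8],
    [0,0,0.5],
    [0,0,0],
    [0,0,0]
  ],
  "hand": [1,1,1,1,1,1]
}}

```text
clock: 47.78
position: [570.6, -70.8, 48.1]
ee_rot: [-0.7, 0.714, 0.001, -0.001]
contact_force: [0.4, 0.0, -2.1]
gripper_width: 56.4
grasp_force: 64.2
```

```bash
python3 - <<'E'
from h import *
to(572.2,-70.2,29,88.8)
p,W=find("wrist",["piston_mid","pad_round"],fn="w10.png")
for r in nets.masks_of("pad_round",p)[:1]:
    c=max(cv2.findContours(r["region"].astype(np.uint8),0,1)[0],key=len)[:,0]
    w=np.array([W[v,u] for u,v in c]); w=w[(w[:,2]>3)&(w[:,2]<8)]
    # circle radius 36: robust fit on the outer arc
    from scipy.optimize import least_squares
    print(least_squares(lambda q:np.hypot(w[:,0]-q[0],w[:,1]-q[1])-36,[572,-70],loss="soft_l1",f_scale=.5).x)
E
```

```text
at [570.64 -70.76  48.09] yaw 88.82 turn 0.004 shift [-0.02 -0.06  0.76]
wrist piston_mid 0.62 [228, 227, 422, 448] top z 80.6 c 570.7 -70.9 [56.74 57.67] 2.3
wrist piston_mid 0.22 [402, 340, 542, 454] top z 5.8 c 498.1 -26.0 [110.09  67.48] 89.5
wrist pad_round 0.76 [241, 197, 401, 294] top z 6.0 c 571.8 -85.5 [71.58 43.68] 1.7
[571.38 -70.38]
```

View pics/w10.png

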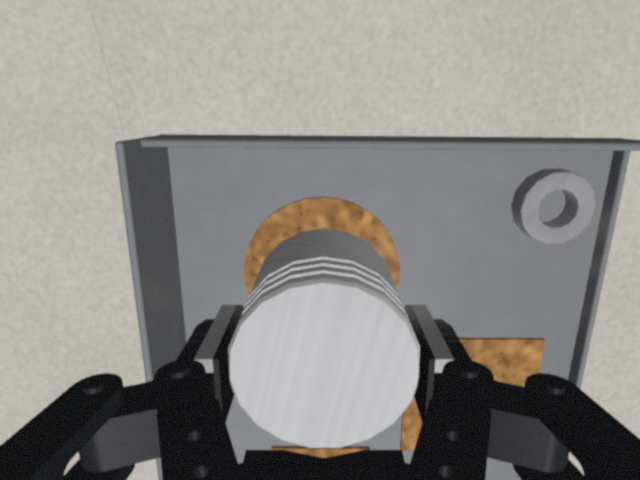

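The piston is upright at (323,355) over the round pad at (322,250), and within about 1 mm.

>>> {"method": "apply_moves", "body": {
  "delta_rot": [
    [0,0,0],
    [0,0,0],
    [0,0,0],
    [0,0,0],
    [0,0,0],
    [0,0,0]
  ],
  "xyz": [
    [-0.02,-0.01,0.3],
    [0,0,0.25],
    [0,0,0.12],
    [0,0,0.04],
    [0,0,0],
    [0,0,0]
  ],
  "hand": [1,1,1,1,1,1]
}}

```text
clock: 48.48
position: [571.9, -69.4, 30.4]
ee_rot: [-0.7, 0.714, 0.0, -0.0]
contact_force: [0.7, 0.2, -2.1]
gripper_width: 56.3
grasp_force: 64.2
```

```bash
python3 - <<'E'
from h import *
print(arm.read_state()["contact_force"])
to(572.2,-70.2,29,88.8)
p,W=find("wrist",["piston_mid"])
E
```

```text
[ 0.67  0.19 -2.07]
at [571.93 -69.44  30.4 ] yaw 88.87 turn 0.012 shift [ 0.03 -0.01  0.06]
wrist piston_mid 0.94 [228, 227, 419, 448] top z 62.9 c 572.2 -69.6 [57.55 56.4 ] 89.9
```

>>> {"method": "apply_moves", "body": {
  "delta_rot": [
    [0,0,0],
    [0,0,0],
    [0,0,0]
  ],
  "xyz": [
    [0.03,0.01,0.06],
    [0,0,0],
    [0,0,0]
  ],
  "hand": [1,1,1]
}}

```text
clock: 48.83
position: [572.0, -70.2, 29.3]
ee_rot: [-0.7, 0.714, -0.0, 0.0]
contact_force: [0.6, -0.8, -1.3]
gripper_width: 56.2
grasp_force: 64.4
```

>>> {"method": "apply_moves", "body": {
  "delta_rot": [
    [0,0,0],
    [0,0,0],
    [0,0,0]
  ],
  "xyz": [
    [0,0,0.03],
    [0,0,0],
    [0,0,0]
  ],
  "hand": [1,1,1]
}}

```text
clock: 49.08
position: [572.0, -70.2, 29.3]
ee_rot: [-0.7, 0.714, -0.0, 0.0]
contact_force: [-1.6, 0.4, 5.9]
gripper_width: 56.1
grasp_force: 65.0
```

>>> {"method": "apply_moves", "body": {
  "delta_rot": [
    [0,0,0],
    [0,0,0],
    [0,0,0],
    [0,0,0],
    [0,0,0],
    [0,0,0],
    [0,0,0],
    [0,0,0],
    [0,0,0],
    [0,0,0],
    [0,0,0],
    [0,0,0]
  ],
  "xyz": [
    [0,0,0],
    [0,0,0],
    [0,0,0],
    [0,0,0],
    [0,0,-0.5],
    [0,0,-0.9],
    [0,0,-0.9],
    [0,0,-0.9],
    [0,0,-0.9],
    [0,0,-0.9],
    [0,0,0],
    [0,0,0]
  ],
  "hand": [-1,-1,-1,-1,-1,-1,-1,-1,-1,-1,-1,-1]
}}

```text
clock: 50.08
position: [572.3, -70.0, 154.6]
ee_rot: [-0.7, 0.714, -0.001, 0.001]
contact_force: [0.5, 0.1, -0.4]
gripper_width: 85.6
grasp_force: 0.0
```

```bash
python3 chk.py piston_mid pad_round w11.png; python3 - <<'E'
from h import *
to(474,-302.8,150,-1.2)
E
```

```text
at [572.28 -70.05 154.57] yaw 88.86 turn 0.010 shift [-2.32 22.96  6.11]
wrist piston_mid 0.86 [274, 178, 377, 287] top z 61.9 c 572.0 -69.7 [57.43 57.44] 30.0
wrist piston_mid 0.16 [379, 263, 475, 347] top z 6.1 c 497.5 -22.9 [109.07  67.11] 88.6
wrist pad_round 0.55 [272, 163, 375, 231] top z 6.1 c 571.0 -85.7 [43.46 71.94] 88.5
at [570.71 -70.25 151.93] yaw 88.85 turn -14.992 shift [-3.67  9.38  0.09]
```

>>> {"method": "apply_moves", "body": {
  "delta_rot": [
    [0,0,1],
    [0,0,1],
    [0,0,1],
    [0,0,1],
    [0,0,1],
    [0,0,1],
    [0,0,1],
    [0,0,1],
    [0,0,1],
    [0,0,1],
    [0,0,1],
    [0,0,1],
    [0,0,1],
    [0,0,1],
    [0,0,1]
  ],
  "xyz": [
    [0,0,0],
    [0,0,0],
    [0,0,0],
    [0,0,0],
    [0,0,0],
    [0,0,0],
    [0,0,0],
    [0,0,0],
    [0,0,0],
    [0,0,0],
    [0,0,0],
    [0,0,0],
    [0,0,0],
    [0,0,0],
    [0,0,0]
  ],
  "hand": [-1,-1,-1,-1,-1,-1,-1,-1,-1,-1,-1,-1,-1,-1,-1]
}}

```text
clock: 51.48
position: [570.9, -70.3, 151.7]
ee_rot: [0.013, 1.0, -0.0, -0.002]
contact_force: [0.6, 0.6, -0.8]
gripper_width: 85.3
grasp_force: 0.0
```

>>> {"method": "apply_moves", "body": {
  "delta_rot": [
    [0,0,0],
    [0,0,0],
    [0,0,0],
    [0,0,0],
    [0,0,0],
    [0,0,0],
    [0,0,0],
    [0,0,0],
    [0,0,0],
    [0,0,0],
    [0,0,0],
    [0,0,0],
    [0,0,0],
    [0,0,0],
    [0,0,0],
    [0,0,0]
  ],
  "xyz": [
    [0.2,-0.51,0],
    [0.29,-0.74,0],
    [0.29,-0.74,0],
    [0.29,-0.74,0],
    [0.29,-0.74,0],
    [0.29,-0.74,0],
    [0.29,-0.74,0],
    [0.29,-0.74,0],
    [0.29,-0.74,0],
    [0.29,-0.74,0],
    [0.29,-0.74,0],
    [0.29,-0.74,0],
    [0.28,-0.73,0],
    [0,0,0],
    [0,0,0],
    [0,0,0]
  ],
  "hand": [-1,-1,-1,-1,-1,-1,-1,-1,-1,-1,-1,-1,-1,-1,-1,-1]
}}

```text
clock: 52.82
position: [474.7, -302.8, 152.6]
ee_rot: [0.01, 1.0, 0.0, -0.001]
contact_force: [0.2, 1.0, 0.3]
gripper_width: 85.3
grasp_force: 0.0
```

```bash
python3 - <<'E'
from h import *
to(474,-302.8,36,-1.2)
find("wrist",["sleeve_mid"])
E
```

```text
at [ 474.67 -302.79  152.6 ] yaw -1.11 turn 0.015 shift [ 0.02 -0.    4.66]
wrist sleeve_mid 0.93 [272, 180, 374, 298] top z 75.4 c 473.3 -302.1 [53.36 52.76] 25.8
```

>>> {"method": "apply_moves", "body": {
  "delta_rot": [
    [0,0,0],
    [0,0,0],
    [0,0,0],
    [0,0,0],
    [0,0,0],
    [0,0,0],
    [0,0,0],
    [0,0,0],
    [0,0,0],
    [0,0,0],
    [0,0,0],
    [0,0,0],
    [0,0,0],
    [0,0,0],
    [0,0,0]
  ],
  "xyz": [
    [0.03,0.01,0.6],
    [0,0,0.8],
    [0,0,0.8],
    [0,0,0.8],
    [0,0,0.8],
    [0,0,0.6],
    [0,0,0.2],
    [0,0,0],
    [0,0,0],
    [0,0,0],
    [0,0,0],
    [0,0,0],
    [0,0,0],
    [0,0,0],
    [0,0,0]
  ],
  "hand": [-1,-1,-1,-1,-1,-1,-1,-1,-1,1,1,1,1,1,1]
}}

```text
clock: 54.17
position: [475.3, -303.0, 39.9]
ee_rot: [0.01, 1.0, -0.001, 0.001]
contact_force: [-0.1, 0.2, 5.5]
gripper_width: 52.8
grasp_force: 62.2
```

```bash
python3 - <<'E'
from h import *
print(arm.read_state()["contact_force"])
to(498.3,-3.4,150,-1.2)
E
```

```text
[-0.06  0.2   5.45]
at [ 475.33 -302.96   39.91] yaw -1.11 turn 0.014 shift [-0.68 11.99 -4.41]
```

>>> {"method": "apply_moves", "body": {
  "delta_rot": [
    [0,0,0],
    [0,0,0],
    [0,0,0],
    [0,0,0],
    [0,0,0],
    [0,0,0],
    [0,0,0],
    [0,0,0],
    [0,0,0],
    [0,0,0],
    [0,0,0],
    [0,0,0],
    [0,0,0],
    [0,0,0],
    [0,0,0],
    [0,0,0],
    [0,0,0],
    [0,0,0],
    [0,0,0],
    [0,0,0]
  ],
  "xyz": [
    [0,0,-0.5],
    [0,0,-0.9],
    [0,0,-0.9],
    [0,0,-0.9],
    [0,0,-0.9],
    [0,0.4,-0.7],
    [-0.05,0.8,0],
    [-0.05,0.9,0],
    [-0.05,0.9,0],
    [-0.05,0.9,0],
    [-0.05,0.9,0],
    [-0.05,0.9,0],
    [-0.05,0.9,0],
    [-0.05,0.9,0],
    [-0.05,0.9,0],
    [-0.05,0.9,0],
    [-0.06,0.9,0],
    [-0.06,0.9,0],
    [-0.06,0.9,0],
    [0,0,0]
  ],
  "hand": [1,1,1,1,1,1,1,1,1,1,1,1,1,1,1,1,1,1,1,1]
}}

```text
clock: 55.83
position: [497.4, -0.2, 157.9]
ee_rot: [0.008, 1.0, 0.001, 0.0]
contact_force: [0.7, 0.3, -3.6]
gripper_width: 52.9
grasp_force: 64.1
```

>>> {"method": "apply_moves", "body": {
  "delta_rot": [
    [0,0,0],
    [0,0,0],
    [0,0,0],
    [0,0,0],
    [0,0,0],
    [0,0,0],
    [0,0,0],
    [0,0,0]
  ],
  "xyz": [
    [0,0,0],
    [0,0,0.6],
    [0,0,0.9],
    [0,0,0.9],
    [0,0,0.9],
    [0,0,0.6],
    [0,0,0],
    [0,0,0]
  ],
  "hand": [1,1,1,1,1,1,1,1]
}}

```text
clock: 56.5
position: [496.8, -3.9, 60.3]
ee_rot: [0.01, 1.0, -0.0, -0.001]
contact_force: [0.1, 0.2, -2.4]
gripper_width: 53.3
grasp_force: 64.1
```

```bash
python3 - <<'E'
from h import *
to(498.3,-3.4,42,-1.2)
p,W=find("wrist",["sleeve_mid","pad_square"],fn="w12.png")
E
```

```text
at [496.78  -3.9   60.25] yaw -1.19 turn 0.002 shift [-0.06  0.02  0.73]
wrist sleeve_mid 0.7 [233, 221, 415, 445] top z 95.6 c 494.7 -2.8 [53.48 52.55] 1.0
wrist pad_square 0.78 [254, 204, 394, 330] top z 6.0 c 496.2 -3.6 [66.73 61.92] 88.1
```

View pics/w12.png

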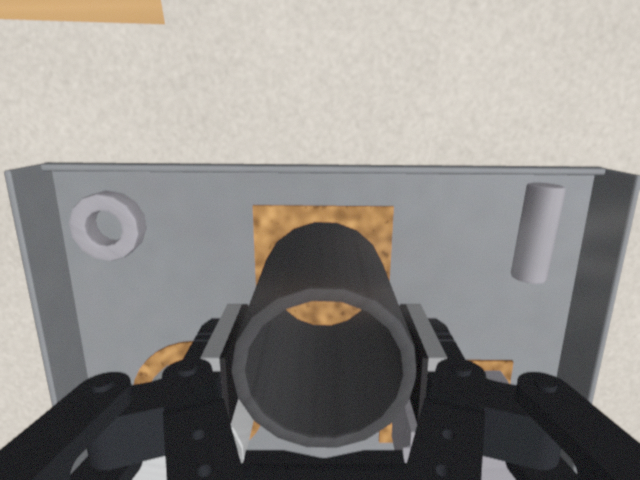

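The sleeve is upright at (324,365), with the square pad behind it centred at column 323. A small forward correction is needed.

>>> {"method": "apply_moves", "body": {
  "delta_rot": [
    [0,0,0],
    [0,0,0],
    [0,0,0],
    [0,0,0],
    [0,0,0]
  ],
  "xyz": [
    [-0.1,-0.02,0.25],
    [0,0,0.23],
    [0,0,0.1],
    [0,0,0],
    [0,0,0]
  ],
  "hand": [1,1,1,1,1]
}}

```text
clock: 57.07
position: [499.7, -3.6, 46.1]
ee_rot: [0.01, 1.0, -0.0, -0.0]
contact_force: [0.1, 0.2, -3.3]
gripper_width: 53.0
grasp_force: 64.1
```

```bash
python3 - <<'E'
from h import *
print(arm.read_state()["contact_force"])
to(498.3,-3.4,42,-1.2)
p,W=find("wrist",["sleeve_mid"])
E
```

```text
[ 0.09  0.19 -3.32]
at [499.74  -3.56  46.06] yaw -1.13 turn 0.012 shift [0.06 0.01 0.16]
wrist sleeve_mid 0.75 [233, 223, 416, 448] top z 81.3 c 497.9 -2.2 [54.31 53.15] 27.7
wrist sleeve_mid 0.49 [127, 351, 258, 453] top z 5.9 c 545.3 -47.3 [72.25 79.35] 48.1
```

>>> {"method": "apply_moves", "body": {
  "delta_rot": [
    [0,0,0],
    [0,0,0],
    [0,0,0],
    [0,0,0]
  ],
  "xyz": [
    [0,-0.04,0.08],
    [0,0,0.06],
    [0,0,0],
    [0,0,0]
  ],
  "hand": [1,1,1,1]
}}

```text
clock: 57.5
position: [499.8, -4.6, 42.7]
ee_rot: [0.01, 1.0, -0.0, -0.0]
contact_force: [0.7, -0.4, -3.2]
gripper_width: 53.1
grasp_force: 64.2
```

>>> {"method": "apply_moves", "body": {
  "delta_rot": [
    [0,0,0],
    [0,0,0]
  ],
  "xyz": [
    [0,0,0.02],
    [0,0,0]
  ],
  "hand": [1,1]
}}

```text
clock: 57.67
position: [499.9, -4.5, 42.3]
ee_rot: [0.01, 1.0, 0.0, 0.0]
contact_force: [0.4, -0.8, -3.7]
gripper_width: 52.8
grasp_force: 64.2
```

>>> {"method": "apply_moves", "body": {
  "delta_rot": [
    [0,0,0],
    [0,0,0],
    [0,0,0]
  ],
  "xyz": [
    [0,0,0.03],
    [0,0,0],
    [0,0,0]
  ],
  "hand": [1,1,1]
}}

```text
clock: 57.92
position: [500.0, -4.5, 41.9]
ee_rot: [0.01, 1.0, 0.0, 0.0]
contact_force: [-1.5, 0.1, 0.5]
gripper_width: 53.0
grasp_force: 64.4
```

Touching down. I'll release, rise high, then back off and check.

>>> {"method": "apply_moves", "body": {
  "delta_rot": [
    [0,0,0],
    [0,0,0],
    [0,0,0],
    [0,0,0],
    [0,0,0],
    [0,0,0],
    [0,0,0],
    [0,0,0],
    [0,0,0],
    [0,0,0],
    [0,0,0],
    [0,0,0],
    [0,0,0],
    [0,0,0],
    [0,0,0]
  ],
  "xyz": [
    [0,0,0.01],
    [0,0,0],
    [0,0,0],
    [0,0,0],
    [0,0,0],
    [0,0,-0.5],
    [0,0,-0.9],
    [0,0,-0.9],
    [0,0,-0.9],
    [0,0,-0.9],
    [0,0,-0.9],
    [0,0,-0.9],
    [0,0,-0.9],
    [0,0,0],
    [0,0,0]
  ],
  "hand": [1,-1,-1,-1,-1,-1,-1,-1,-1,-1,-1,-1,-1,-1,-1]
}}

```text
clock: 59.17
position: [500.5, -4.3, 212.5]
ee_rot: [0.01, 1.0, 0.001, 0.002]
contact_force: [0.1, -0.3, -0.3]
gripper_width: 85.2
grasp_force: 0.0
```

```bash
python3 - <<'E'
from h import *
s=arm.read_state();print(s["contact_force"],s["gripper_width"],s["position"])
find("wrist",["sleeve_mid","pad_square","piston_mid","vblock_mid","pad_oblong"],fn="w13.png")
find("scene",["ring_mid","stand","piston_mid","vblock_mid","sleeve_mid"],fn="scene2.png")
E
```

```text
[ 0.11 -0.3  -0.33] 85.21031509354376 [500.5   -4.29 212.5 ]
wrist sleeve_mid 0.68 [283, 167, 362, 261] top z 77.6 c 498.0 -3.4 [52.94 53.33] 76.3
wrist pad_square 0.74 [281, 160, 365, 242] top z 6.4 c 498.7 -3.6 [66.95 66.6 ] 88.0
wrist piston_mid 0.74 [199, 253, 285, 346] top z 62.0 c 571.7 -69.4 [56.66 56.82] 45.3
wrist piston_mid 0.41 [149, 134, 498, 384] top z 34.7 c 546.0 -4.5 [254.57 195.08] 88.8
wrist vblock_mid 0.79 [364, 266, 446, 333] top z 51.7 c 575.8 60.9 [56.57 43.21] 88.8
wrist vblock_mid 0.28 [0, 0, 57, 338] top z 4.1 c 487.7 -244.3 [ 49.46 280.33] 76.7
wrist pad_oblong 0.88 [355, 256, 442, 315] top z 6.7 c 576.3 60.7 [68.62 54.84] 88.3
scene ring_mid 0.95 [460, 224, 489, 256] top z 48.5 c 462.0 293.5 [54.03 54.48] 87.0
scene stand 0.8 [452, 231, 489, 265] top z 18.9 c 471.2 290.6 [80.66 63.02] 72.5
scene stand 0.2 [460, 227, 490, 256] top z 48.5 c 461.5 293.3 [54.24 54.21] 0.2
scene piston_mid 0.62 [278, 230, 304, 270] top z 63.3 c 574.8 -71.9 [57.52 52.44] 16.1
scene vblock_mid 0.73 [339, 247, 370, 282] top z 52.6 c 575.9 59.3 [55.29 43.62] 88.1
scene sleeve_mid 0.58 [318, 207, 343, 240] top z 77.8 c 500.5 -5.1 [52.05 52.01] 62.7
```

View pics/w13.png

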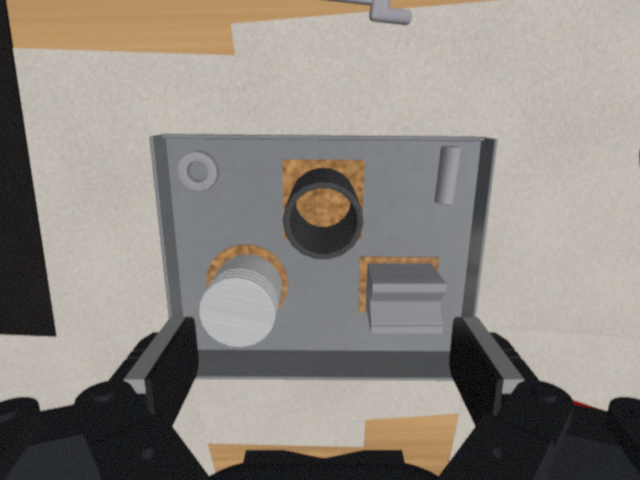

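View pics/scene2.png

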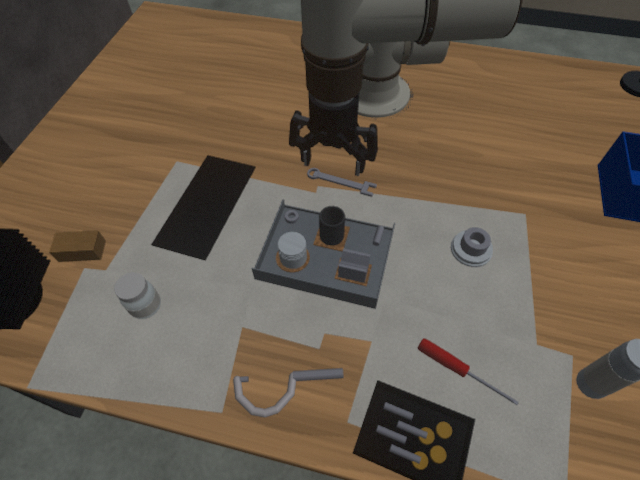

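Wrist view: sleeve (323,215), piston (240,305) and V-block (405,297) each sit upright on their own pads. Scene view: the ring lies on the stand (475,240) and the gripper is open and clear of everything. Measured offsets are about 1 mm, so I'm handing in.

```bash
python3 -c "
from bench import arm
print(arm.job_done())"
```

```text
the job is handed in; nothing more can be done
None
```

I handed the job in at about 59 s: the ring lies flat in the middle of the stand, and the piston, sleeve and V-block are back upright on their own pads. By camera each is within about 1 mm of centre, the V-block is square to its pad, and the open gripper touches nothing.

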